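# Undo a medicine box's knobs, then key its sprung lock open and hold it

## Robot

A 7-joint arm with a two-finger parallel gripper is mounted at the origin on a cart in front of the work surface, level with it; the furniture and walls round the work are solid. World frame = base frame: x ahead of the robot, y to its left, z up, the work surface at z = 0. Lengths are in m, angles in rad, forces in N, time in s.
With the tool pointing down it reaches from about 0.4 to 0.75 m from the base axis. Payload 19.5 kg.
Tool frame: the origin (TCP) lies midway between the tips of the shut fingers; the grasp point (between the pads) lies 19 mm behind it; x points along the fingers, z is the direction in which the jaws open and shut, and the axes are right-handed (so a half turn about x gives the same grasp; the last joint's range is limited). The gripper opens to 85 mm and grips with 20 to 120 N. Pads are 22 mm wide; open, the fingers measure 114 mm over their backs; the gripper's body (76 mm by 85 mm) begins 54 mm behind the grasp point. The pads swing forward as they close: fully open they stand 13 mm farther back than shut.
Start: joints at [1.103, 0.707, -0.028, 1.485, 0.022, 0.951, -0.075], TCP at [0.237, -0.524, 0.231] pointing down, gripper open.
Joint ranges: [-2.71, 2.71], [-0.32, 2.16], [-1.57, 1.52], [0, 2.45], [-1.46, 4.6], [0, 2.02], [-2.83, 2.83]. Speed limits (rad/s): [1.89, 1.89, 2.57, 2.57, 3.01, 3.01, 3.01].

## Interface

Orientations are given as a unit quaternion [w, x, y, z].
In Python, from plant import status, cams, ctrl gives the robot as it stands.
- The arm moves only by the tool send_rows, never from a script. Its argument "moves" is one flat list of numbers, 7 for each row, row after row: the shift along the tool's x, y, z scaled (see below), then the turn, a rotation vector about the tool's x, y, z scaled (see below), then the closure, from 0 (fully open) to 1 (shut). A call has 1 to 10 rows; each row shifts and turns the commanded pose from where the row before left it, along the tool's axes as they then stand; what a row does not reach is not made up. The controller multiplies each number of a shift by 0.02 m and each number of a turn by 4 degrees. A row lasts 1/10 s, in which the tool goes at most 50 mm and 8.59 degrees, less where a joint would pass 70% of its speed; a pose out of reach is approached as far as the arm can. A call with a number of a shift or a turn outside -1 to 1 is refused whole. A call with a gripper value outside its range is refused whole. The fingers move at their own pace and stop on an object; "newtons" is the grip in N (left out, the last holds). Time passes only in rows, so rows that do not move let the fingers close. It gives the time, the measured TCP pose, the force and the opening at its end, in the units of the state.
- status.state(): the state, without advancing time (a new reading comes with each control period).
- cams.get_image(name): name is "scene" or "top"; returns (picture, depth): 384x512x3 uint8, red, green, blue; 384x512 float32, m along the optical axis (not along the pixel's ray), 0 where there is no reading.
- cams.get_calibration(name): a dict with "vertical_fov" (degrees; the focal length in pixels is half the picture's height over the tangent of half this angle, whatever the lens; pixels are square), "cx", "cy" (the principal point, pixels), "k1" (the pictures are not rectified: a ray, as slopes to the right and down, at radius r is drawn at 1 + k1 r^2 times it, then the intrinsics apply), "R" (3x3) and "t" (3): a world point X has camera coordinates R X + t. Camera axes: x right, y down, z forward; pixel columns grow to the right and rows downward; lengths in m; the calibration is good to about 2 mm. A picture is of the moment at which its call begins. get_calibration takes no time and is no camera call.
- ctrl.finish_job(): hands the job in, once; it reports no verdict.
The state is a dict: "clock": time; "joint_pos": joint angles; "qvel": joint speeds; "tau": joint torques, N m; "position": TCP position; "tool_rot": TCP orientation; "force": force on the tool from outside, world axes, zero at the start; "moment": the same for the moment, N m; "finger_gap": finger opening in m.
Only numpy, scipy, OpenCV 4.12 (cv2) and the standard library are available. Lean on these libraries where they do the work, as an engineer would, in place of code of your own. Each camera call takes 0.05 s, during which the arm holds its last target.

## Task

I want to lift the lid of the blue-lidded medicine box, so please hold it unlocked for me. First turn both black knobs on the lid anticlockwise as far as they go; then take the red-headed key from its wooden stand, work it fully into the lock past the sticky pins and turn it a quarter turn clockwise, as far as it goes. The lock springs back, so finish still gripping the key and holding it turned; leave the mug, the can and the onion where they are.

Things in the scene. Friction and masses are not known exactly. Their poses are not given: they have to be found in the camera images.
- med_box: white steel medicine box with a blue lid, 136 mm (x) by 256 mm (y), lid top 72 mm above the worktop; it does not move. Origin: centre of its underside; x points to its hinged back, y to its left, z up. Lock and knobs stand in a row along y, 22 mm in front of the centre: lock in the middle, knobs 83 mm to its left and right, their tops 44 mm above the lid. A raised panel 4 mm high starts 43 mm behind that row.
- lock_mouth (a point): centre of the lock's round steel rim (42 mm outside, 20 mm inside, 4 mm high), at the rim's top, 76 mm above the worktop; axes as the box (it does not turn). In the rim sits the brass plug with a straight keyway 14 by 7 mm, 35 mm deep below this point, its long sides flared in the top 4 mm; at rest (lock_plug 0) the long side lies along the box's x axis. The rim is what the key's collar comes to rest on.
- lock_plug (a joint): turn of the lock's plug: 0 at rest, grows clockwise seen from above, stop at 1.57 (a quarter turn). A spring of 0.02 to 0.09 N m drives it back to 0 when let go. The key has about 0.17 rad of play in the keyway before it drives the plug.
- knob_left_grip (a point): point on the axis of the left knob, in the middle of its bar grip: 37 mm above the lid, 7 mm below the bar's top; the bar's foot (top of the disc) is 23 mm below this point. Turns with the knob: its x axis runs along the bar, z up.
- knob_left (a joint): hinge of the left captive knob on the lid (left = the box's +y side, right = -y side). 1.5 rad at the clockwise stop (done up), 0 at the anticlockwise stop (undone), seen from above; it starts near 1.3. Stiff, about 0.05 N m, stays where it is left. Black; a disc 38 mm across carries an upright bar grip 36 mm long, 14 mm thick and 32 mm tall that can be pinched from above. At value q the bar lies along the box's x axis turned by q clockwise from above.
- knob_right_grip (a point): point on the axis of the right knob, in the middle of its bar grip: 37 mm above the lid, 7 mm below the bar's top; the bar's foot (top of the disc) is 23 mm below this point. Turns with the knob: its x axis runs along the bar, z up.
- knob_right (a joint): hinge of the right captive knob on the lid (left = the box's +y side, right = -y side). 1.5 rad at the clockwise stop (done up), 0 at the anticlockwise stop (undone), seen from above; it starts near 1.3. Stiff, about 0.05 N m, stays where it is left. Black; a disc 38 mm across carries an upright bar grip 36 mm long, 14 mm thick and 32 mm tall that can be pinched from above. At value q the bar lies along the box's x axis turned by q clockwise from above.
- key_head (a point): centre of the key's red plastic head, 30 mm (x) wide, 10 mm (y) thick, 34 mm (z) tall with flat faces; pinch it across the thickness. z points up, away from the blade. Below the head: a neck 8 mm long, a steel collar 26 mm across and 3 mm thick (its underside 25 mm below this point), then the flat steel blade 12 by 5 mm, 30 mm long with a rounded end, wide side along x. The key is the same turned by half a turn and weighs 45 g. At the start it stands upright in the stand.
- key_tip (a point): end of the key's blade, on its axis, 55 mm below the head's centre; axes as the key. With the key fully in, this point is 30 mm below lock_mouth. Two sprung pins in the keyway, 13 and 22 mm below lock_mouth, catch the blade on opposite sides: expect a resistance of 4 to 15 N over the 6 mm after its end reaches each pin, overcome by pushing on steadily while rocking the key a few degrees about its axis.
- key_stand: wooden key stand 84 by 60 by 38 mm, fixed to the worktop, with a slot 14 by 7 mm in its top that holds the key's blade; the collar rests on its top, 38 mm up. Origin: centre of its underside; x along the slot. It is on the left or the right of the box.
- mug: cream mug, 84 by 120 (with handle) by 92 mm, origin under its middle; on the other side of the box from the stand; leave alone
- can: printed food can, 75 mm across, 110 mm tall, origin at the centre of its underside; leave alone
- onion: red onion, about 65 mm across and 71 mm tall, origin at its underside; leave alone

How it is judged:
By the outcome, as a careful person would: the job done as asked, in the order asked, and still so for the second after the job is handed in, while the arm keeps its last pose, push and grip.
It also fails if it takes over 69 s, if anything falls off the work surface, if the arm or the gripper's body presses on something with over 40 N, if the wrist force passes 120 N, or if a joint passes its speed limit or range.

## Working session

There is one attempt and no reset: what is moved stays moved. The work goes in short steps, Python scripts to look and compute and a tool call to move; the robot and the scene stay as the last step left them, time stands still between calls to the robot, and variables do not carry over. Pictures are saved under pics/ and viewed, and the job is handed in when it is done.

Besides the shell and the picture viewer there is one more tool, called after ">>>" as a command line: name --argument value ..., lists and objects as JSON in quotes. send_rows: Moves the arm, as the interface text tells. Its arguments: {"type":"object","properties":{"moves":{"type":"array"},"newtons":{"type":"number"}},"required":["moves"]}

```bash
mkdir -p pics; ls; python3 - <<'E'
from plant import status,cams
import cv2,numpy as np
print(status.state())
for n in("scene","top"):
    im,d=cams.get_image(n); cv2.imwrite(f"pics/{n}0.png",im[:,:,::-1]); np.savez(f"{n}0.npz",im=im,d=d); print(n,cams.get_calibration(n))
E
```

```text
pics
{'clock': 0.0, 'joint_pos': array([ 1.10330368,  0.70705998, -0.02763403,  1.48498429,  0.02196438,
        0.95091631, -0.07550466]), 'qvel': array([ 0.00023743,  0.00208312, -0.0011825 ,  0.00088767,  0.00035352,
        0.00094798, -0.00036658]), 'tau': array([ 1.25903945e-03, -8.83215952e+01,  1.23482142e+00, -2.36165982e+01,
        1.68256840e-02,  6.60772886e-03, -1.98734887e-05]), 'position': array([ 0.23740643, -0.52341447,  0.23085547]), 'tool_rot': array([ 0.59403869,  0.38327545,  0.59467109, -0.38286325]), 'force': array([ 0.54953709,  0.29017071, -0.08386842]), 'moment': array([-0.04635796,  0.02001012,  0.04213782]), 'finger_gap': 0.08527628721171701}
scene {'vertical_fov': 46.468749425602496, 'cx': 248.77061728194508, 'cy': 191.28811367345827, 'k1': 0.05457111373491609, 'R': array([[-0.86834828, -0.49587553,  0.00887243],
       [-0.22767764,  0.38267508, -0.89538968],
       [ 0.44060657, -0.77953014, -0.44519502]]), 't': array([0.41028615, 0.22266896, 1.13804428])}
top {'vertical_fov': 45.13566457493516, 'cx': 259.3266544421264, 'cy': 194.875430146088, 'k1': 0.06419836720018159, 'R': array([[ 0.47949911, -0.8775279 , -0.00503874],
       [-0.69663603, -0.37715184, -0.6102907 ],
       [ 0.53364675,  0.29614401, -0.79216152]]), 't': array([-0.31939868,  0.4083367 ,  1.45735683])}
```

View pics/scene0.png

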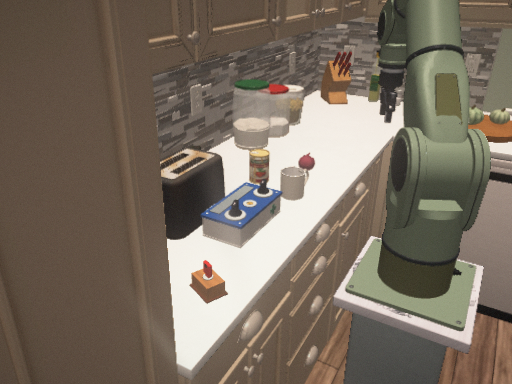

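View pics/top0.png

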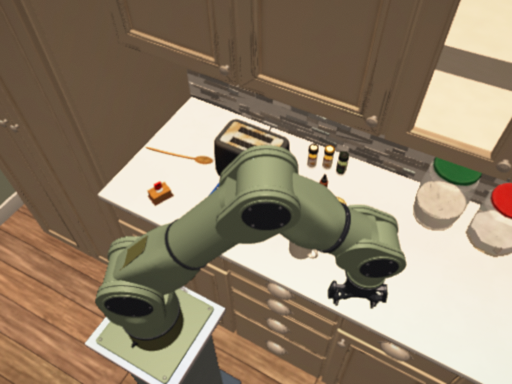

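The scene view shows the box around (243,212), with knobs at (235,208) and (263,187), and the lock near (250,203). The stand with the key is at (208,280). In the top view the arm hides the box, and the stand is at (160,190).

```bash
cat > h.py <<'E'
import numpy as np,cv2
from plant import cams,status
def K(n):
    c=cams.get_calibration(n); f=192/np.tan(np.radians(c["vertical_fov"])/2)
    return c,f
def ray(n,u,v):
    c,f=K(n); 
    Km=np.array([[f,0,c["cx"]],[0,f,c["cy"]],[0,0,1.]])
    p=cv2.undistortPoints(np.array([[[u,v]]],float),Km,np.array([c["k1"],0,0,0.]))[0,0]
    R,t=np.array(c["R"]),np.array(c["t"])
    return -R.T@t,R.T@np.array([p[0],p[1],1.])   # depth along optical axis = multiplier
def plane(n,u,v,z):
    o,d=ray(n,u,v); return o+d*(z-o[2])/d[2]
def pt(n,u,v,dep):
    o,d=ray(n,u,v); return o+d*dep
def proj(n,X):
    c,f=K(n);Km=np.array([[f,0,c["cx"]],[0,f,c["cy"]],[0,0,1.]])
    return cv2.projectPoints(np.array(X,float).reshape(-1,1,3),cv2.Rodrigues(np.array(c["R"]))[0],np.array(c["t"]),Km,np.array([c["k1"],0,0,0.]))[0][:,0]
def cloud(n,d):
    c,f=K(n);Km=np.array([[f,0,c["cx"]],[0,f,c["cy"]],[0,0,1.]])
    h,w=d.shape;uv=np.stack(np.meshgrid(np.arange(w),np.arange(h)),-1).reshape(-1,1,2).astype(float)
    p=cv2.undistortPoints(uv,Km,np.array([c["k1"],0,0,0.]))[:,0]
    P=np.c_[p,np.ones(len(p))]*d.reshape(-1,1)
    return ((P-np.array(c["t"]))@np.array(c["R"])).reshape(h,w,3)
def crop(im,x0,y0,x1,y1,s,name):
    cv2.imwrite("pics/"+name,cv2.resize(im[y0:y1,x0:x1,::-1],None,fx=s,fy=s,interpolation=cv2.INTER_CUBIC))
E
python3 - <<'E'
from h import *
a=np.load("scene0.npz");im,d=a["im"],a["d"]
crop(im,185,160,325,305,5.5 if 0 else 4,"s0c.png")
C=cloud("scene",d)
hsv=cv2.cvtColor(im,cv2.COLOR_RGB2HSV)
blue=((hsv[...,0]>100)&(hsv[...,0]<130)&(hsv[...,1]>120)).astype(np.uint8)
blue[:150]=0
print(blue.sum()); p=C[blue>0]; print(np.median(p,0),np.percentile(p,[5,95],axis=0))
n,l,s,c=cv2.connectedComponentsWithStats(blue); print(s)
red=(((hsv[...,0]<8)|(hsv[...,0]>174))&(hsv[...,1]>170)&(hsv[...,2]>90)).astype(np.uint8);red[:,:185]=0;red[:,240:]=0
v,u=np.nonzero(red); print(list(zip(u,v)))
print(C[red>0].mean(0),np.median(C[red>0],0))
cv2.imwrite("pics/blue.png",blue*255)
E
```

```text
516
[ 0.47069777 -0.0366646   0.0706927 ] [[ 0.44492842 -0.14129822  0.06853585]
 [ 0.57157786  0.0892051   0.07287099]]
[[     0      0    512    384 196092]
 [   244    183      2      2      2]
 [   239    183     42     41    447]
 [   240    185      3      3      3]
 [   233    188      6      5      6]
 [   230    193      2      2      2]
 [   213    206      1      1      1]
 [   201    208     13     10     55]]
[(np.int64(204), np.int64(261)), (np.int64(205), np.int64(261)), (np.int64(206), np.int64(261)), (np.int64(204), np.int64(262)), (np.int64(205), np.int64(262)), (np.int64(206), np.int64(262)), (np.int64(207), np.int64(262)), (np.int64(205), np.int64(263)), (np.int64(206), np.int64(263)), (np.int64(207), np.int64(263)), (np.int64(208), np.int64(263)), (np.int64(206), np.int64(264)), (np.int64(207), np.int64(264)), (np.int64(208), np.int64(264)), (np.int64(209), np.int64(264)), (np.int64(208), np.int64(265)), (np.int64(209), np.int64(265)), (np.int64(210), np.int64(265)), (np.int64(208), np.int64(266)), (np.int64(209), np.int64(266)), (np.int64(210), np.int64(266))]
[0.41832472 0.29508919 0.07830603] [0.41817783 0.29519837 0.07815094]
```

View pics/s0c.png

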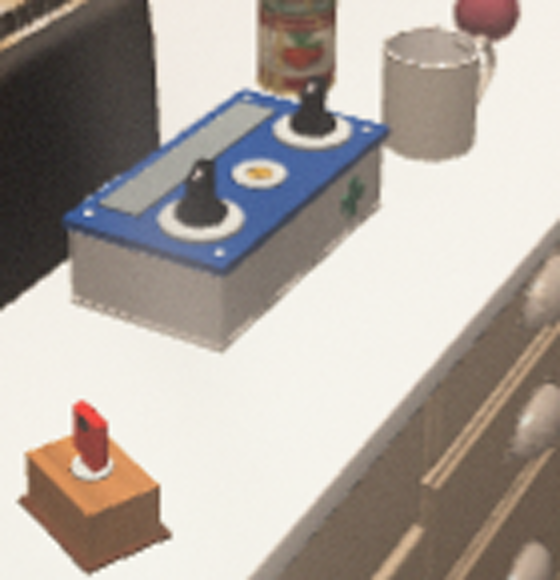

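```bash
python3 - <<'E'
from h import *
a=np.load("scene0.npz");im,d=a["im"],a["d"]
for n in("scene","top"):
    c,f=K(n);print(n,-np.array(c["R"]).T@np.array(c["t"]),f)
C=cloud("scene",d)
q=lambda x,y:(185+x/4-.4,160+y/4-.4)
cs=[plane("scene",*q(x,y),.072) for x,y in[(66,218),(247,93),(389,129),(222,271)]]
for i,c in enumerate(cs):print(c[:2],np.linalg.norm(c-cs[(i+1)%4]),np.degrees(np.arctan2(*(cs[(i+1)%4]-c)[1::-1])))
print("ctr",np.mean(cs,0))
print("lock",plane("scene",*q(259,173),.076))
hsv=cv2.cvtColor(im,cv2.COLOR_RGB2HSV)
# lid region point cloud z near 0.072
Z=C[...,2];m=(Z>.064)&(Z<.082)&(d>0);m[:165]=0;m[235:]=0;m[:,:195]=0;m[:,:]&=True;m[:,285:]=0
r=cv2.minAreaRect(C[m][:,:2].astype(np.float32));print(r,m.sum())
# knobs
dark=(im.max(2)<75)&(Z>.08)&(Z<.125)&(d>0);dark[:170]=0;dark[225:]=0;dark[:,:228]=0;dark[:,272:]=0
for sl in(slice(225,248),slice(255,272)):
    k=np.zeros_like(dark);k[:,sl]=dark[:,sl];print("knob",k.sum(),np.round(C[k].mean(0),4),Z[k].max())
    t=k&(Z>.109);print(np.round(C[t],3).tolist())
# key & stand
m=(Z>.03)&(Z<.046)&(d>0);m[:255]=0;m[:,:185]=0;m[:,232:]=0;m[305:]=0
r=cv2.minAreaRect(C[m][:,:2].astype(np.float32));print("stand",r,m.sum(),np.median(Z[m]))
m=(Z>.05)&(Z<.11)&(d>0);m[:250]=0;m[:,:190]=0;m[:,225:]=0;m[290:]=0
for p,c_ in zip(C[m],im[m]):print(np.round(p,3),c_)
E
```

```text
scene [-0.09446177  1.00538082  0.7023869 ] 447.22834529692454
top [-0.3401003  -0.55786381  1.40205673] 461.98126963341076
[0.57401352 0.09883941] 0.24743497344540602 -91.57755274479175
[ 0.56720163 -0.14850178] 0.12965638068732113 179.97355497580926
[ 0.43754526 -0.14844194] 0.25361021539521905 89.36343400858779
[0.44036286 0.10515263] 0.13379968379466314 -2.7044534324891134
ctr [ 0.50478082 -0.02323792  0.072     ]
lock [ 0.48546788 -0.02485986  0.076     ]
((0.5270236134529114, -0.11273622512817383), (0.1836930215358734, 0.44220730662345886), 4.763812065124512) 1997
knob 67 [0.4807 0.0599 0.0987] 0.11515013738881215
[[0.494, 0.043, 0.114], [0.492, 0.041, 0.113], [0.489, 0.041, 0.115], [0.49, 0.05, 0.115], [0.488, 0.047, 0.114], [0.487, 0.043, 0.112], [0.486, 0.051, 0.113], [0.483, 0.051, 0.114], [0.481, 0.059, 0.115], [0.482, 0.052, 0.111], [0.48, 0.061, 0.113], [0.484, 0.075, 0.115], [0.479, 0.069, 0.114], [0.478, 0.064, 0.112], [0.478, 0.075, 0.114], [0.478, 0.069, 0.111]]
knob 76 [ 0.4808 -0.1019  0.0947] 0.11551247472398833
[[0.491, -0.12, 0.116], [0.485, -0.116, 0.115], [0.4
[... 3361 characters left out ...]
0.056] [136  67  60]
[0.416 0.299 0.057] [142  72  64]
[0.412 0.301 0.059] [144  71  59]
[0.408 0.303 0.062] [148  69  64]
[0.407 0.3   0.061] [139  67  61]
[0.408 0.294 0.057] [129  71  62]
[0.42  0.298 0.052] [142  68  62]
[0.414 0.302 0.057] [137  70  62]
[0.413 0.3   0.056] [139  68  60]
[0.409 0.302 0.059] [148  72  66]
[0.407 0.3   0.058] [142  70  66]
[0.407 0.296 0.056] [130  71  64]
[0.415 0.302 0.053] [140  64  60]
[0.414 0.299 0.052] [142  70  63]
[0.41  0.3   0.054] [145  67  62]
[0.408 0.299 0.054] [138  69  62]
[0.405 0.299 0.055] [127  65  58]
[0.415 0.302 0.05 ] [160  73  67]
[0.413 0.3   0.05 ] [139  66  60]
[0.407 0.301 0.053] [141  72  65]
[0.407 0.304 0.052] [150  70  63]
```

```bash
cat >> h.py <<'E'
from scipy.spatial.transform import Rotation as Ro
def tool():
    s=status.state();q=s["tool_rot"];R=Ro.from_quat([q[1],q[2],q[3],q[0]]).as_matrix();return s,np.array(s["position"]),R
def show():
    s,p,R=tool();print("t",round(s["clock"],2),"p",np.round(p,4),"x",np.round(R[:,0],3),"z",np.round(R[:,2],3),"zyaw",round(np.degrees(np.arctan2(R[1,2],R[0,2])),2),"F",np.round(s["force"],1),"M",np.round(s["moment"],2),"gap",round(s["finger_gap"],4),"j",np.round(s["joint_pos"],2))
def go(target,zyaw=None):
    """deltas from here to the target in tool units; tool pointing straight down, jaw axis at zyaw deg"""
    s,p,R=tool();print("shift units",np.round(R.T@(np.array(target)-p)/.02,2))
    if zyaw is None: zyaw=np.degrees(np.arctan2(R[1,2],R[0,2]))
    a=np.radians(zyaw);x=np.array([0,0,-1.]);z=np.array([np.cos(a),np.sin(a),0]);y=np.cross(z,x)
    D=R.T@np.c_[x,y,z];print("turn units",np.round(np.degrees(Ro.from_matrix(D).as_rotvec())/4,2))
E
python3 - <<'E'
from h import *
show(); go([.483,.06,.231])
a=np.load("scene0.npz");im,d=a["im"],a["d"];C=cloud("scene",d)
for (u,v) in[(190,165),(215,180),(180,230),(222,195),(258,152),(292,175),(305,162)]:print((u,v),np.round(C[v,u],3))
m=(C[...,1]>.05)&(C[...,1]<.45)&(C[...,0]>.3)&(C[...,0]<.75)&(C[...,2]>.12)&(d>0)
print(C[m].min(0),C[m].max(0),m.sum())
E
```

```text
t 0.1 p [ 0.2374 -0.5234  0.2309] x [-0.     0.001 -1.   ] z [ 0.413 -0.911 -0.001] zyaw -65.6 F [-0.5 -0.1 -0.2] M [0.05 0.   0.03] gap 0.0857 j [ 1.1   0.71 -0.03  1.48  0.02  0.95 -0.08]
shift units [ 1.000e-02  2.323e+01 -2.150e+01]
turn units [ 0.   -0.01  0.  ]
(190, 165) [0.672 0.011 0.171]
(215, 180) [ 0.603 -0.019  0.126]
(180, 230) [0.606 0.158 0.04 ]
(222, 195) [ 0.6   -0.052  0.061]
(258, 152) [ 0.627 -0.336  0.105]
(292, 175) [ 0.479 -0.316  0.056]
(305, 162) [ 0.499 -0.48   0.042]
[0.58043369 0.05005254 0.12000221] [0.74985565 0.21951164 0.63590086] 4570
```

>>> send_rows --moves '[0,0.98,-0.9,0,0,0,0,0,0.98,-0.9,0,0,0,0,0,0.98,-0.9,0,0,0,0,0,0.98,-0.9,0,0,0,0,0,0.98,-0.9,0,0,0,0,0,0.98,-0.9,0,0,0,0,0,0.98,-0.9,0,0,0,0,0,0.98,-0.9,0,0,0,0,0,0.98,-0.9,0,0,0,0,0,0.98,-0.9,0,0,0,0]'

```text
clock: 1.1
position: [0.3419, -0.2777, 0.2312]
tool_rot: [0.594, 0.383, 0.594, -0.383]
force: [0.7, -0.5, -0.1]
finger_gap: 0.0855
```

>>> send_rows --moves '[0,0.98,-0.9,0,0,0,0,0,0.98,-0.9,0,0,0,0,0,0.98,-0.9,0,0,0,0,0,0.98,-0.9,0,0,0,0,0,0.98,-0.9,0,0,0,0,0,0.98,-0.9,0,0,0,0,0,0.98,-0.9,0,0,0,0,0,0.98,-0.9,0,0,0,0,0,0.98,-0.9,0,0,0,0,0,0.98,-0.9,0,0,0,0]'

```text
clock: 2.1
position: [0.4461, -0.0328, 0.2312]
tool_rot: [0.594, 0.383, 0.594, -0.383]
force: [-0.2, -1.5, -0.2]
finger_gap: 0.0853
```

```bash
python3 - <<'E'
from h import *
show(); go([.483,.06,.20],14)
for n in("scene","top"):
    im,d=cams.get_image(n); cv2.imwrite(f"pics/{n}1.png",im[:,:,::-1]); np.savez(f"{n}1.npz",im=im,d=d)
E
```

```text
t 2.1 p [ 0.4461 -0.0328  0.2312] x [-0.  0. -1.] z [ 0.413 -0.911 -0.   ] zyaw -65.6 F [-0.2 -1.5 -0.2] M [-0.04 -0.03  0.  ] gap 0.0853 j [-0.04  0.53  0.07  1.93 -0.05  0.69 -1.08]
shift units [ 1.56  3.6  -3.46]
turn units [-19.9  -0.    0. ]
```

View pics/top1.png

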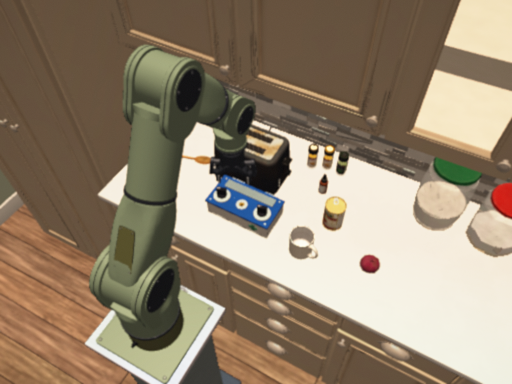

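View pics/scene1.png

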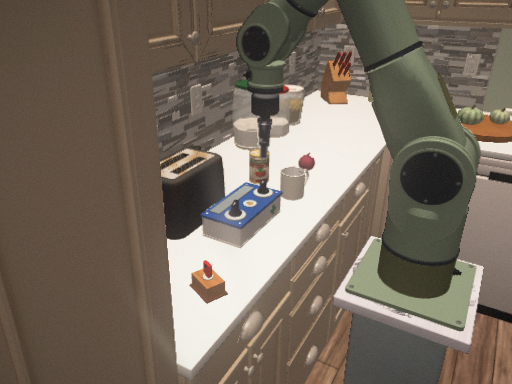

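Both views now show the box clear. In the top view the knobs are at about (222,192) and (262,212), with the lock at (241,204).

```bash
python3 - <<'E'
from h import *
a=np.load("top1.npz");im,d=a["im"],a["d"]
crop(im,200,170,290,240,8,"t1c.png")
C=cloud("top",d);Z=C[...,2]
for uv in[(222,192),(262,212)]:
    u,v=uv;w=C[v-10:v+10,u-10:u+10].reshape(-1,3);i=im[v-10:v+10,u-10:u+10].reshape(-1,3)
    m=(w[:,2]>.108)&(w[:,2]<.125);p=w[m];print(m.sum(),p.mean(0)); c=p[:,:2]-p[:,:2].mean(0);U,S,V=np.linalg.svd(c);print(np.degrees(np.arctan2(V[0,1],V[0,0])),S,(c@V.T).ptp(0) if hasattr(c,'ptp') else np.ptp(c@V.T,0), p[:,:2].min(0),p[:,:2].max(0))
E
```

```text
47 [0.48669096 0.05609115 0.11507043]
-70.51046203544739 [0.07342505 0.03136844] [0.03643574 0.01756155] [0.47536264 0.03888871] [0.50019361 0.07373439]
45 [ 0.48558681 -0.10866187  0.11534569]
-77.2466645454113 [0.06868073 0.03587718] [0.0341058  0.01881693] [ 0.4765265 -0.1260736] [ 0.49902403 -0.09157731]
```

View pics/t1c.png

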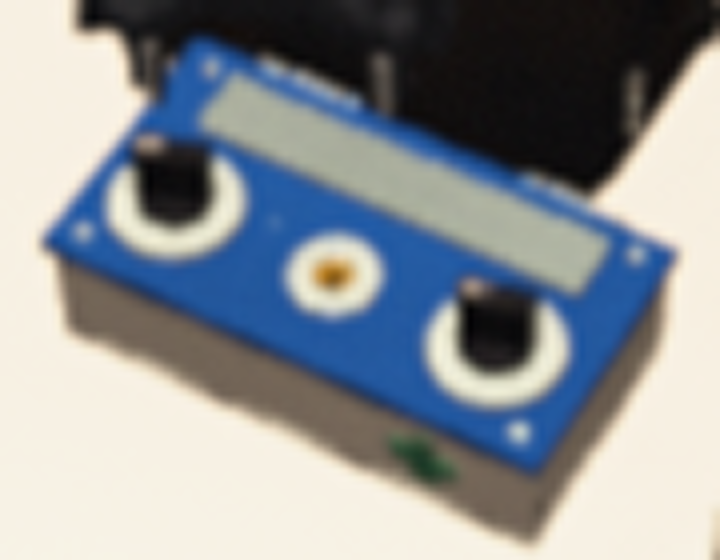

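```bash
python3 - <<'E'
from h import *
q=lambda x,y:(200+x/8-.45,170+y/8-.45)
cs=[plane("top",*q(x,y),.072) for x,y in[(42,243),(193,36),(680,256),(536,474)]]
for i,c in enumerate(cs):print(c[:2],np.linalg.norm(c-cs[(i+1)%4]),np.degrees(np.arctan2(*(cs[(i+1)%4]-c)[1::-1])))
print("ctr",np.mean(cs,0))
print("lock rim ctr",plane("top",*q(333,276),.076))
print("white ring centers",plane("top",*q(175,203),.0735),plane("top",*q(498,348),.0735))
E
```

```text
[0.44219876 0.1011476 ] 0.13670733596333684 1.5621135779291642
[0.57885529 0.10487433] 0.25978397277423126 -91.40537706767502
[ 0.57248383 -0.1548315 ] 0.13397885449985458 179.24959555050913
[ 0.43851647 -0.15307683] 0.254251089155354 89.17016153049087
ctr [ 0.50801359 -0.0254716   0.072     ]
lock rim ctr [ 0.4860878  -0.02497265  0.076     ]
white ring centers [0.48918483 0.05970169 0.0735    ] [ 0.48811269 -0.10761267  0.0735    ]
```

```bash
python3 - <<'E'
from h import *
go([.487,.058,.20],14.4)
E
```

```text
shift units [ 1.56  3.69 -3.2 ]
turn units [-1.994e+01 -1.000e-02 -2.000e-02]
```

>>> send_rows --moves '[0,0.92,-0.8,0,0,0,0,0,0.92,-0.8,0,0,0,0,0,0.92,-0.8,0,0,0,0,0,0.93,-0.8,0,0,0,0,0.5,0,0,-1,0,0,0,0.5,0,0,-1,0,0,0,0.5,0,0,-1,0,0,0,0,0,0,-1,0,0,0,0,0,0,-1,0,0,0,0,0,0,-1,0,0,0]'

```text
clock: 3.2
position: [0.4864, 0.0543, 0.2011]
tool_rot: [0.661, 0.25, 0.661, -0.25]
force: [0.2, -0.0, 0.6]
finger_gap: 0.085
```

>>> send_rows --moves '[0,0,0,-1,0,0,0,0,0,0,-1,0,0,0,0,0,0,-1,0,0,0,0,0,0,-1,0,0,0,0,0,0,-1,0,0,0,0,0,0,-1,0,0,0,0,0,0,-1,0,0,0,0,0,0,-1,0,0,0,0,0,0,-1,0,0,0,0,0,0,-1,0,0,0]'

```text
clock: 4.2
position: [0.4864, 0.0543, 0.2012]
tool_rot: [0.707, 0.009, 0.707, -0.009]
force: [-0.3, 0.6, -0.2]
finger_gap: 0.0856
```

>>> send_rows --moves '[0,0,0,-1,0,0,0,0,0,0,-1,0,0,0,0,0,0,-1,0,0,0,0,0,0,-1,0,0,0,0,0,0,0,0,0,0]'

```text
clock: 4.7
position: [0.4865, 0.0543, 0.2012]
tool_rot: [0.701, -0.089, 0.702, 0.089]
force: [0.1, 0.1, 0.6]
finger_gap: 0.0852
```

```bash
python3 - <<'E'
from h import *
show(); go([.487,.058,.096],14.4)
im,d=cams.get_image("scene"); crop(im,185,90,325,245,4,"s2c.png")
E
```

```text
t 4.7 p [0.4865 0.0543 0.2012] x [-0. -0. -1.] z [ 0.968  0.249 -0.   ] zyaw 14.44 F [0.1 0.1 0.6] M [-0.01  0.01  0.01] gap 0.0852 j [ 0.02  0.64 -0.35  1.83  0.31  0.73 -0.24]
shift units [5.26 0.17 0.07]
turn units [ 0.01 -0.01 -0.  ]
```

View pics/s2c.png

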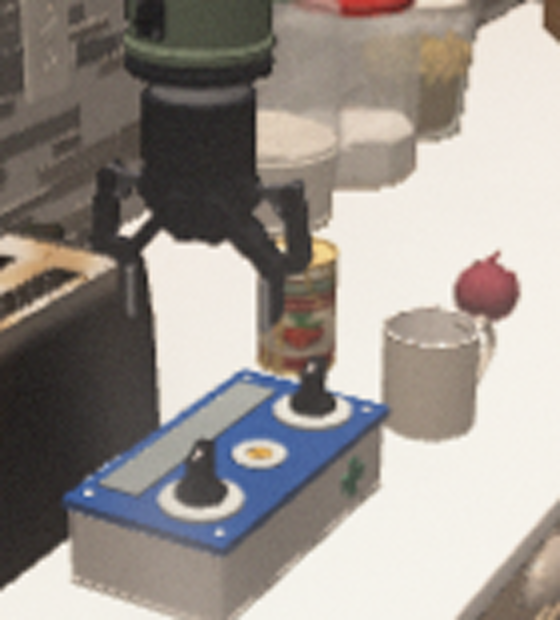

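The open gripper straddles the left knob, whose bar is at about (202,460) in the crop. I'll descend and close.

>>> send_rows --moves '[0.9,0.17,0.07,0,0,0,0,0.9,0,0,0,0,0,0,0.9,0,0,0,0,0,0,0.9,0,0,0,0,0,0,0.8,0,0,0,0,0,0,0.8,0,0,0,0,0,0,0,0,0,0,0,0,0]' --newtons 40

```text
clock: 5.45
position: [0.4864, 0.0583, 0.096]
tool_rot: [0.701, -0.088, 0.703, 0.088]
force: [-0.7, 0.7, 0.8]
finger_gap: 0.0857
```

>>> send_rows --moves '[0,0,0,0,0,0,1,0,0,0,0,0,0,1,0,0,0,0,0,0,1,0,0,0,0,0,0,1,0,0,0,0,0,0,1,0,0,0,0,0,0,1]'

```text
clock: 6.05
position: [0.487, 0.0585, 0.0977]
tool_rot: [0.702, -0.089, 0.702, 0.089]
force: [-2.4, -0.8, 7.1]
finger_gap: 0.0131
```

```bash
python3 - <<'E'
from h import *
show()
E
```

```text
t 6.05 p [0.487  0.0585 0.0977] x [ 0. -0. -1.] z [0.969 0.248 0.   ] zyaw 14.39 F [-2.4 -0.8  7.1] M [-0.08  0.5   0.01] gap 0.0131 j [-0.05  0.81 -0.24  1.93  0.41  0.45 -0.34]
```

>>> send_rows --moves '[0,0,0,-1,0,0,1,0,0,0,-1,0,0,1,0,0,0,-1,0,0,1,0,0,0,-1,0,0,1,0,0,0,-1,0,0,1,0,0,0,-1,0,0,1,0,0,0,-1,0,0,1,0,0,0,-1,0,0,1,0,0,0,-1,0,0,1,0,0,0,-1,0,0,1]'

```text
clock: 7.05
position: [0.4851, 0.0571, 0.0976]
tool_rot: [0.627, -0.324, 0.63, 0.323]
force: [-17.6, -6.4, 22.2]
finger_gap: 0.0129
```

```bash
python3 - <<'E'
from h import *
show()
E
```

```text
t 7.05 p [0.4851 0.0571 0.0976] x [-0.004 -0.003 -1.   ] z [ 0.58   0.814 -0.005] zyaw 54.52 F [-17.6  -6.4  22.2] M [-1.58  3.71 -0.08] gap 0.0129 j [ 0.05  0.83 -0.43  1.93  0.66  0.53  0.12]
```

>>> send_rows --moves '[0,0,0,-1,0,0,1,0,0,0,-1,0,0,1,0,0,0,-1,0,0,1,0,0,0,-1,0,0,1,0,0,0,-1,0,0,1,0,0,0,-1,0,0,1,0,0,0,-1,0,0,1,0,0,0,-0.8,0,0,1]'

```text
clock: 7.85
position: [0.4845, 0.0554, 0.0976]
tool_rot: [0.516, -0.481, 0.522, 0.48]
force: [-22.8, -16.2, 29.7]
finger_gap: 0.0128
```

```bash
python3 - <<'E'
from h import *
show()
E
```

```text
t 7.85 p [0.4845 0.0554 0.0976] x [-0.005 -0.006 -1.   ] z [ 0.076  0.997 -0.007] zyaw 85.65 F [-22.8 -16.2  29.7] M [-3.8   4.77 -0.13] gap 0.0128 j [ 0.13  0.86 -0.58  1.93  0.81  0.61  0.51]
```

>>> send_rows --moves '[0,0,0,0,0,0,0.5,0,0,0,0,0,0,0.5,0,0,0,0,0,0,0.5,0,0,0,0,0,0,0.5]'

```text
clock: 8.25
position: [0.4872, 0.0588, 0.0973]
tool_rot: [0.519, -0.48, 0.519, 0.48]
force: [-0.4, -0.3, 0.8]
finger_gap: 0.0429
```

```bash
python3 - <<'E'
from h import *
show();go([.486,.0555,.098],85.6)
im,d=cams.get_image("scene"); crop(im,185,90,325,245,4,"s3c.png")
im,d=cams.get_image("top"); crop(im,190,130,290,240,5,"t3c.png")
E
```

```text
t 8.25 p [0.4872 0.0588 0.0973] x [ 0.  0. -1.] z [0.077 0.997 0.   ] zyaw 85.59 F [-0.4 -0.3  0.8] M [-0.02 -0.04 -0.06] gap 0.0429 j [ 0.13  0.86 -0.58  1.92  0.81  0.61  0.51]
shift units [-0.03  0.05 -0.17]
turn units [-0.    0.01  0.  ]
```

View pics/s3c.png

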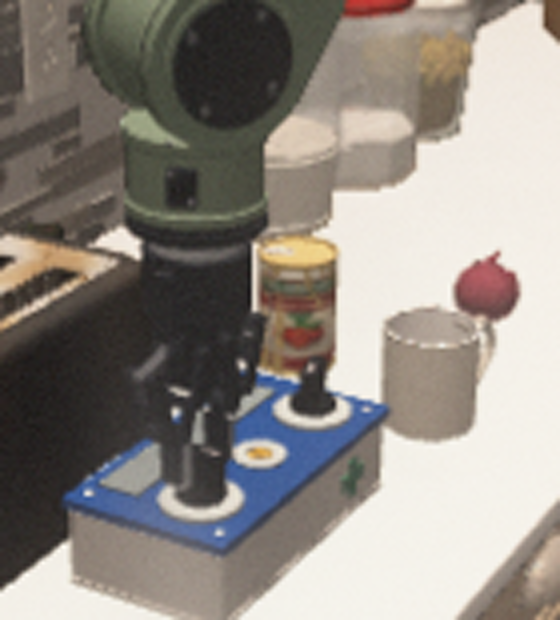

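View pics/t3c.png

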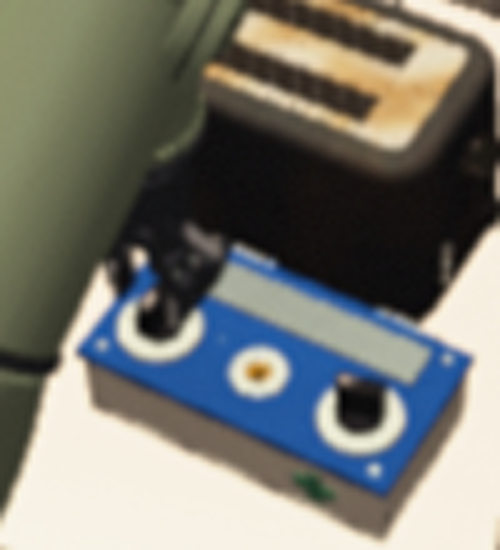

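The left bar is now nearly along x. I'll re-centre, regrip and finish the turn to the stop.

>>> send_rows --moves '[0,0.05,-0.17,0,0,0,0.5,0,0,0,0,0,0,1,0,0,0,0,0,0,1,0,0,0,0,0,0,1,0,0,0,0,0,0,1]'

```text
clock: 8.85
position: [0.4858, 0.055, 0.0975]
tool_rot: [0.519, -0.48, 0.519, 0.48]
force: [-1.0, -3.0, 5.6]
finger_gap: 0.0129
```

```bash
python3 - <<'E'
from h import *
show()
E
```

```text
t 8.85 p [0.4858 0.055  0.0975] x [ 0. -0. -1.] z [ 0.077  0.997 -0.   ] zyaw 85.58 F [-1.  -3.   5.6] M [-0.52  0.19 -0.09] gap 0.0129 j [ 0.13  0.86 -0.58  1.93  0.81  0.6   0.51]
```

>>> send_rows --moves '[0,0,0,-1,0,0,1,0,0,0,-0.5,0,0,1,0,0,0,0,0,0,1]'

```text
clock: 9.15
position: [0.4858, 0.0548, 0.0975]
tool_rot: [-0.493, 0.507, -0.493, -0.507]
force: [-1.8, -1.6, 7.3]
finger_gap: 0.0131
```

```bash
python3 - <<'E'
from h import *
show()
E
```

```text
t 9.15 p [0.4858 0.0548 0.0975] x [-0. -0. -1.] z [-0.027  1.    -0.   ] zyaw 91.57 F [-1.8 -1.6  7.3] M [-0.55  0.35 -1.11] gap 0.0131 j [ 0.15  0.86 -0.6   1.93  0.84  0.62  0.59]
```

>>> send_rows --moves '[0,0,0,0,0,0,0,0,0,0,0,0,0,0,0,0,0,0,0,0,0,-1,0,0,0,0,0,0,-1,0,0,0,0,0,0,-0.5,0,0,0,0,0,0]'

```text
clock: 9.75
position: [0.4861, 0.0555, 0.1485]
tool_rot: [-0.493, 0.507, -0.493, -0.507]
force: [1.0, -0.5, -0.0]
finger_gap: 0.0855
```

```bash
python3 - <<'E'
from h import *
show(); go([.4838,-.1115,.147],14.4)
im,d=cams.get_image("scene"); crop(im,185,90,325,245,4,"s4c.png")
E
```

```text
t 9.75 p [0.4861 0.0555 0.1485] x [ 0.001  0.    -1.   ] z [-0.028  1.     0.   ] zyaw 91.6 F [ 1.  -0.5 -0. ] M [-0.03  0.02  0.01] gap 0.0855 j [ 0.2   0.79 -0.69  1.88  0.73  0.74  0.68]
shift units [ 0.07  0.35 -8.34]
turn units [1.93e+01 2.00e-02 1.00e-02]
```

View pics/s4c.png

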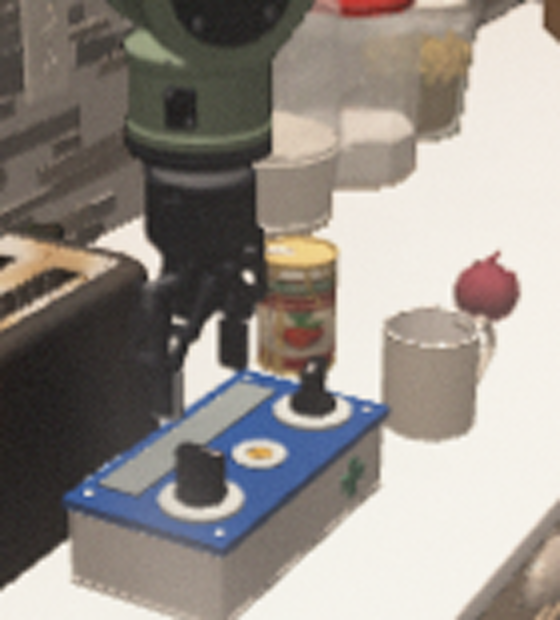

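The left knob's bar now lies along the box's x axis, at (200,475) in the crop. Next is the right knob.

>>> send_rows --moves '[0,0.04,-0.93,0,0,0,0,0,0.04,-0.93,0,0,0,0,0,0.04,-0.93,0,0,0,0,0,0.04,-0.93,0,0,0,0,0,0.04,-0.93,0,0,0,0,0,0.04,-0.93,0,0,0,0,0,0.04,-0.92,0,0,0,0,0,0.04,-0.92,0,0,0,0,0,0.04,-0.92,0,0,0,0,0,0,0,1,0,0,0]'

```text
clock: 10.8
position: [0.4828, -0.1142, 0.1463]
tool_rot: [0.511, -0.488, 0.512, 0.489]
force: [-0.2, -0.2, 0.7]
finger_gap: 0.0856
```

>>> send_rows --moves '[0,0,0,1,0,0,0,0,0,0,1,0,0,0,0,0,0,1,0,0,0,0,0,0,1,0,0,0,0,0,0,1,0,0,0,0,0,0,1,0,0,0,0,0,0,1,0,0,0,0,0,0,1,0,0,0,0,0,0,1,0,0,0,0,0,0,1,0,0,0]'

```text
clock: 11.8
position: [0.4831, -0.1118, 0.1466]
tool_rot: [0.647, -0.284, 0.648, 0.284]
force: [-0.0, 0.3, 0.0]
finger_gap: 0.0855
```

>>> send_rows --moves '[0,0,0,1,0,0,0,0,0,0,1,0,0,0,0,0,0,1,0,0,0,0,0,0,1,0,0,0,0,0,0,1,0,0,0,0,0,0,1,0,0,0,0,0,0,1,0,0,0,0,0,0,1,0,0,0,0,0,0,0.3,0,0,0]'

```text
clock: 12.7
position: [0.4832, -0.1117, 0.1467]
tool_rot: [0.701, -0.088, 0.702, 0.088]
force: [-0.3, -0.6, 0.9]
finger_gap: 0.0857
```

```bash
python3 - <<'E'
from h import *
show(); go([.4836,-.1115,.0975],14.4)
im,d=cams.get_image("scene"); crop(im,185,90,325,245,4,"s5c.png")
E
```

```text
t 12.7 p [ 0.4832 -0.1117  0.1467] x [-0.001 -0.    -1.   ] z [ 0.969  0.247 -0.001] zyaw 14.29 F [-0.3 -0.6  0.9] M [ 0.06  0.02 -0.08] gap 0.0857 j [ 0.35  0.74 -0.34  1.87  0.41  0.61  0.01]
shift units [2.46 0.01 0.02]
turn units [-0.03 -0.01  0.  ]
```

View pics/s5c.png

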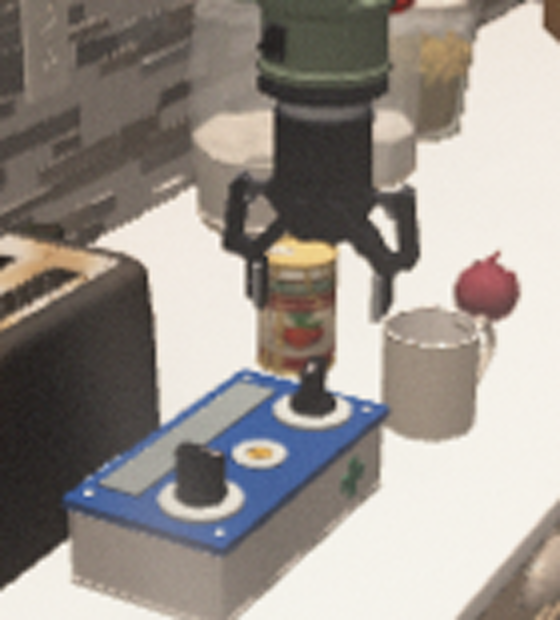

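>>> send_rows --moves '[0.9,0,0,0,0,0,0,0.9,0,0,0,0,0,0,0.65,0,0,0,0,0,0,0,0,0,0,0,0,0,0,0,0,0,0,0,1,0,0,0,0,0,0,1,0,0,0,0,0,0,1,0,0,0,0,0,0,1,0,0,0,0,0,0,1,0,0,0,0,0,0,1]'

```text
clock: 13.75
position: [0.4858, -0.1111, 0.0991]
tool_rot: [0.704, -0.089, 0.699, 0.089]
force: [10.6, 2.2, 2.4]
finger_gap: 0.0128
```

```bash
python3 - <<'E'
from h import *
show()
E
```

```text
t 13.75 p [ 0.4858 -0.1111  0.0991] x [ 0.006  0.001 -1.   ] z [0.968 0.249 0.006] zyaw 14.44 F [10.6  2.2  2.4] M [ 0.58 -2.34  0.01] gap 0.0128 j [ 0.32  0.82 -0.28  1.91  0.46  0.48 -0.04]
```

>>> send_rows --moves '[0,0,0,-1,0,0,1,0,0,0,-1,0,0,1,0,0,0,-1,0,0,1,0,0,0,-1,0,0,1,0,0,0,-1,0,0,1,0,0,0,-1,0,0,1,0,0,0,-1,0,0,1,0,0,0,-1,0,0,1,0,0,0,-1,0,0,1,0,0,0,-1,0,0,1]'

```text
clock: 14.75
position: [0.4857, -0.1113, 0.0991]
tool_rot: [0.63, -0.325, 0.627, 0.324]
force: [12.5, 1.6, 2.8]
finger_gap: 0.0128
```

```bash
python3 - <<'E'
from h import *
show()
E
```

```text
t 14.75 p [ 0.4857 -0.1113  0.0991] x [ 0.005  0.001 -1.   ] z [0.58  0.815 0.004] zyaw 54.58 F [12.5  1.6  2.8] M [ 0.16 -2.46 -0.06] gap 0.0128 j [ 0.42  0.84 -0.47  1.9   0.69  0.56  0.43]
```

>>> send_rows --moves '[0,-0.11,0.08,-1,0,0,1,0,0,0,-1,0,0,1,0,0,0,-1,0,0,1,0,0,0,-1,0,0,1,0,0,0,-1,0,0,1,0,0,0,-1,0,0,1,0,0,0,-1,0,0,1,0,0,0,-1,0,0,1]'

```text
clock: 15.55
position: [0.486, -0.1114, 0.099]
tool_rot: [0.515, -0.485, 0.515, 0.485]
force: [-5.2, 1.9, 16.9]
finger_gap: 0.013
```

```bash
python3 - <<'E'
from h import *
show()
E
```

```text
t 15.55 p [ 0.486  -0.1114  0.099 ] x [ 0.001 -0.    -1.   ] z [ 0.06   0.998 -0.   ] zyaw 86.57 F [-5.2  1.9 16.9] M [ 0.47  1.12 -0.02] gap 0.013 j [ 0.5   0.87 -0.63  1.89  0.83  0.66  0.86]
```

>>> send_rows --moves '[0,0,0,-1,0,0,1,0,0,0,-0.3,0,0,1,0,0,0,0,0,0,1]'

```text
clock: 15.85
position: [0.4861, -0.1114, 0.099]
tool_rot: [-0.493, 0.507, -0.493, -0.507]
force: [-3.8, 3.2, 16.7]
finger_gap: 0.0129
```

```bash
python3 - <<'E'
from h import *
show()
E
```

```text
t 15.85 p [ 0.4861 -0.1114  0.099 ] x [ 0.001  0.    -1.   ] z [-0.028  1.     0.   ] zyaw 91.59 F [-3.8  3.2 16.7] M [ 0.62  1.   -1.  ] gap 0.0129 j [ 0.51  0.88 -0.65  1.89  0.85  0.67  0.93]
```

>>> send_rows --moves '[0,0,0,0,0,0,0,0,0,0,0,0,0,0,0,0,0,0,0,0,0,-1,0,0,0,0,0,0,-1,0,0,0,0,0,0,-1,0,0,0,0,0,0,-1,0,0,0,0,0,0]'

```text
clock: 16.55
position: [0.4858, -0.1117, 0.1791]
tool_rot: [0.493, -0.507, 0.493, 0.507]
force: [0.4, -0.2, 0.2]
finger_gap: 0.0856
```

```bash
python3 - <<'E'
from h import *
show()
im,d=cams.get_image("top");np.savez("top6.npz",im=im,d=d);cv2.imwrite("pics/t6.png",im[:,:,::-1]);crop(im,140,170,190,215,10,"t6k.png")
im,d=cams.get_image("scene");np.savez("scene6.npz",im=im,d=d);crop(im,185,160,325,305,4,"s6c.png");crop(im,185,250,235,310,10,"s6k.png")
E
```

```text
t 16.55 p [ 0.4858 -0.1117  0.1791] x [-0.  0. -1.] z [-0.028  1.     0.   ] zyaw 91.61 F [ 0.4 -0.2  0.2] M [-0.02  0.01  0.04] gap 0.0856 j [ 0.57  0.76 -0.77  1.82  0.69  0.85  1.06]
```

View pics/t6.png

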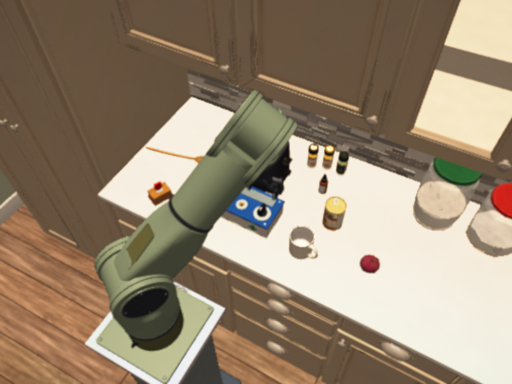

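View pics/t6k.png

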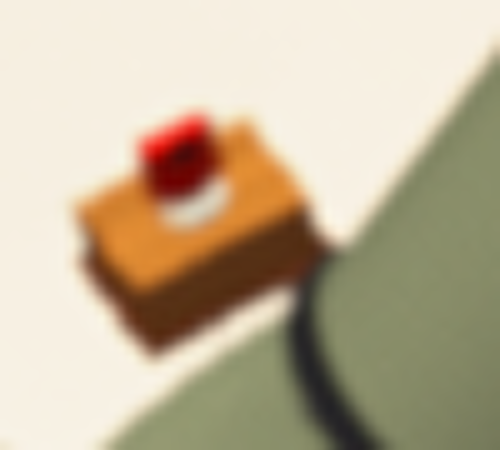

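View pics/s6k.png

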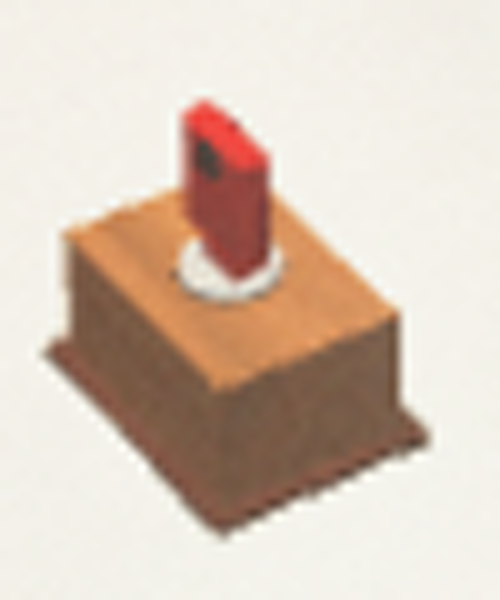

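View pics/s6c.png

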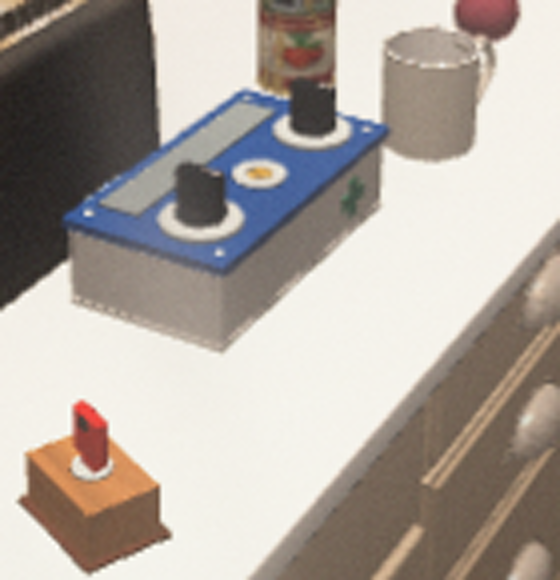

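```bash
python3 - <<'E'
from h import *
s=lambda x,y:(185+x/10-.45,250+y/10-.45)
t=lambda x,y:(140+x/10-.45,170+y/10-.45)
a=plane("scene",*s(64,235),.038);b=plane("scene",*s(399,315),.038);c=plane("scene",*s(222,390),.038)
print("scene stand",(a+b)/2, np.linalg.norm(c-a),np.linalg.norm(b-c),np.degrees(np.arctan2(*(c-a)[1::-1])),np.degrees(np.arctan2(*(b-c)[1::-1])))
q=[plane("top",*t(x,y),.038) for x,y in[(76,207),(246,118),(310,203),(143,294)]]
print("top stand",np.mean(q,0),[(round(np.linalg.norm(q[i]-q[(i+1)%4]),4),round(np.degrees(np.arctan2(*(q[(i+1)%4]-q[i])[1::-1])),1)) for i in range(4)])
print("head top scene",plane("scene",*s(228,134),.080),"top",plane("top",*t(175,140),.080))
print("collar scene",plane("scene",*s(231,267),.041))
e=[plane("scene",*s(*x),.080) for x in[(205,100),(270,158),(250,176),(184,118)]]
for x in e:print(x[:2])
E
```

```text
scene stand [0.41904472 0.29412083 0.038     ] 0.07264373896459586 0.048456956832909535 156.32716531103762 -114.96312365025706
top stand [0.41968652 0.29414846 0.038     ] [(np.float64(0.0722), np.float64(-24.9)), (np.float64(0.0505), np.float64(-116.2)), (np.float64(0.0707), np.float64(155.7)), (np.float64(0.0512), np.float64(65.4))]
head top scene [0.41727302 0.29504394 0.08      ] top [0.41765153 0.29216058 0.08      ]
collar scene [0.41804762 0.29476922 0.041     ]
[0.42980594 0.28645203]
[0.40340531 0.29795609]
[0.40346982 0.30613452]
[0.42990991 0.29498207]
```

>>> send_rows --moves '[0,0.14,1,0,0,0,0,0,0.14,1,0,0,0,0,0,0.14,1,0,0,0,0,0,0.14,1,0,0,0,0,0,0.14,1,0,0,0,0,0,0.14,1,0,0,0,0,0,0.14,1,0,0,0,0,0,0.14,1,0,0,0,0,0,0.14,1,0,0,0,0,0,0.14,1,0,0,0,0]'

```text
clock: 17.65
position: [0.4521, 0.0881, 0.1778]
tool_rot: [0.493, -0.507, 0.493, 0.507]
force: [0.5, 0.0, -0.3]
finger_gap: 0.0851
```

>>> send_rows --moves '[0,0.14,1,0,0,0,0,0,0.14,1,0,0,0,0,0,0.14,1,0,0,0,0,0,0.14,1,0,0,0,0,0,0.14,1,0,0,0,0,0,0.14,1,0,0,0,0,0,0.14,1,0,0,0,0,0,0.14,1,0,0,0,0,0,0.14,1,0,0,0,0,0,0.14,1,0,0,0,0]'

```text
clock: 18.65
position: [0.4186, 0.2872, 0.1777]
tool_rot: [-0.493, 0.507, -0.493, -0.507]
force: [-0.0, 0.9, -0.6]
finger_gap: 0.0855
```

>>> send_rows --moves '[0,0,0,1,0,0,0,0,0,0,1,0,0,0,0,0,0,1,0,0,0,0,0,0,1,0,0,0,0.5,0,0,1,0,0,0,0.6,0,0,1,0,0,0,0.6,0,0,0.45,0,0,0]'

```text
clock: 19.35
position: [0.4188, 0.2864, 0.1434]
tool_rot: [0.594, -0.383, 0.594, 0.383]
force: [-0.2, 0.7, -0.4]
finger_gap: 0.0852
```

```bash
python3 - <<'E'
from h import *
show(); go([.4183,.2920,.048],65.7)
im,d=cams.get_image("scene");crop(im,175,170,255,310,4,"s7c.png")
im,d=cams.get_image("top");np.savez("top7.npz",im=im,d=d);crop(im,120,130,290,240,4,"t7c.png")
E
```

```text
t 19.35 p [0.4188 0.2864 0.1434] x [-0. -0. -1.] z [ 0.412  0.911 -0.   ] zyaw 65.64 F [-0.2  0.7 -0.4] M [ 0.04 -0.01 -0.03] gap 0.0852 j [-0.38  0.78 -0.52  1.83  0.58  0.69 -0.09]
shift units [4.77 0.14 0.25]
turn units [-0.01 -0.01  0.  ]
```

View pics/s7c.png

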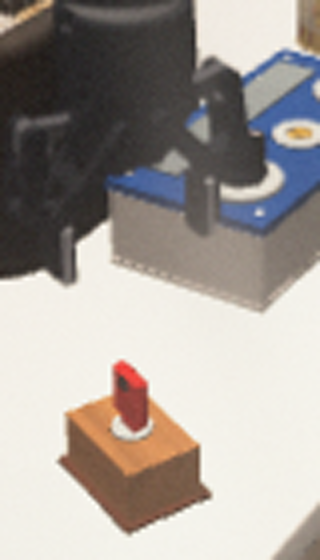

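View pics/t7c.png

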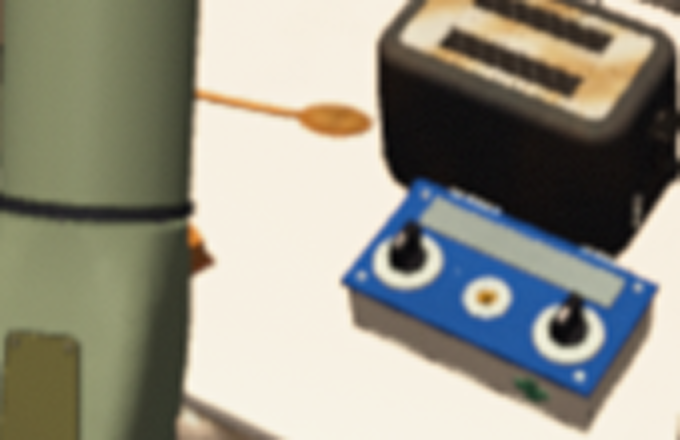

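```bash
python3 - <<'E'
from h import *
a=np.load("top7.npz");C=cloud("top",a["d"])
for u,v in[(222,192),(262,211)]:
    w=C[v-11:v+11,u-11:u+11].reshape(-1,3);p=w[(w[:,2]>.11)&(w[:,2]<.122)][:,:2]
    c=p-p.mean(0);V=np.linalg.svd(c)[2];print(len(p),p.mean(0),np.degrees(np.arctan2(V[0,1],V[0,0])),np.ptp(c@V.T,0))
E
```

```text
40 [0.48752829 0.05658138] 174.56043439100435 [0.03580852 0.01764303]
39 [ 0.48534549 -0.10915231] -179.20085553368915 [0.03754035 0.0145983 ]
```

>>> send_rows --moves '[0.9,0.14,0.25,0,0,0,0,0.9,0,0,0,0,0,0,0.9,0,0,0,0,0,0,0.9,0,0,0,0,0,0,0.8,0,0,0,0,0,0,0.4,0,0,0,0,0,0,0,0,0,0,0,0,0]'

```text
clock: 20.15
position: [0.4181, 0.2922, 0.0479]
tool_rot: [0.593, -0.384, 0.594, 0.384]
force: [-0.6, 0.3, 1.1]
finger_gap: 0.0855
```

>>> send_rows --moves '[0,0,0,0,0,0,0.6,0,0,0,0,0,0,0.6,0,0,0,0,0,0,0.6]' --newtons 30

```text
clock: 20.45
position: [0.4186, 0.2924, 0.0489]
tool_rot: [0.594, -0.384, 0.593, 0.384]
force: [-0.2, 0.8, -0.0]
finger_gap: 0.0438
```

```bash
python3 - <<'E'
from h import *
show(); go([.4183,.2920,.048],65.7)
im,d=cams.get_image("scene");crop(im,175,210,255,310,6,"s8c.png")
E
```

```text
t 20.45 p [0.4186 0.2924 0.0489] x [ 0.001  0.001 -1.   ] z [0.41  0.912 0.001] zyaw 65.79 F [-0.2  0.8 -0. ] M [ 0.09  0.04 -0.01] gap 0.0438 j [-0.47  0.93 -0.37  1.88  0.71  0.46 -0.21]
shift units [ 0.05  0.01 -0.03]
turn units [0.02 0.01 0.01]
```

View pics/s8c.png

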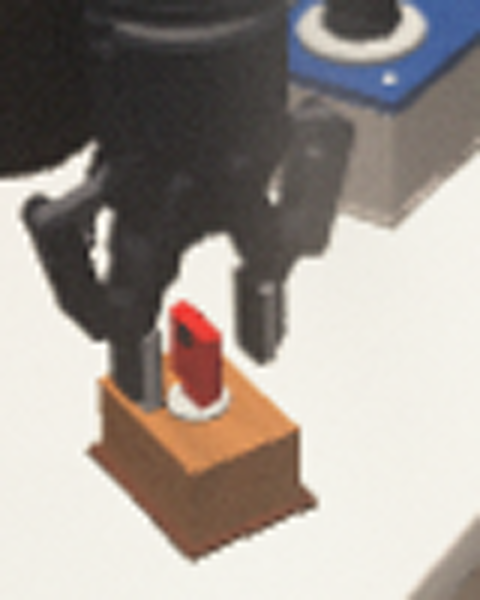

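>>> send_rows --moves '[0,0,0,0,0,0,1,0,0,0,0,0,0,1,0,0,0,0,0,0,1,0,0,0,0,0,0,1,0,0,0,0,0,0,1]'

```text
clock: 21.0
position: [0.4185, 0.2924, 0.0486]
tool_rot: [0.594, -0.384, 0.594, 0.384]
force: [-0.3, -0.1, 5.8]
finger_gap: 0.0094
```

```bash
python3 - <<'E'
from h import *
show()
E
```

```text
t 21.0 p [0.4185 0.2924 0.0486] x [ 0.  0. -1.] z [0.41  0.912 0.   ] zyaw 65.79 F [-0.3 -0.1  5.8] M [-0.17  0.11 -0.07] gap 0.0094 j [-0.47  0.93 -0.37  1.88  0.71  0.46 -0.21]
```

>>> send_rows --moves '[0,0,0,0,0,0,0.3,0,0,0,0,0,0,0.3,0,0,0,0,0,0,0.3,0,0,0,1,0,0,0.3,0,0,0,1,0,0,0.3,0,0,0,1,0,0,0.3,0,0,0,1,0,0,0.3,0,0,0,1,0,0,0.3,0,0,0,1,0,0,0.3,0,0,0,1,0,0,0.3]'

```text
clock: 22.0
position: [0.4183, 0.2923, 0.0483]
tool_rot: [0.669, -0.228, 0.669, 0.228]
force: [-0.5, 0.4, -0.2]
finger_gap: 0.0593
```

>>> send_rows --moves '[0,0,0,1,0,0,0.3,0,0,0,1,0,0,0.3,0,0,0,1,0,0,0.3,0,0,0,1,0,0,0.3,0,0,0,1,0,0,0.3,0,0,0,1,0,0,0.3,0,0,0,1,0,0,0.3,0,0,0,1,0,0,0.3,0,0,0,1,0,0,0.3,0,0,0,1,0,0,0.3]'

```text
clock: 23.0
position: [0.4183, 0.2924, 0.0483]
tool_rot: [0.707, 0.015, 0.707, -0.015]
force: [-0.4, -0.1, -0.5]
finger_gap: 0.0597
```

>>> send_rows --moves '[0,0,0,1,0,0,0.3,0,0,0,1,0,0,0.3,0,0,0,1,0,0,0.3,0,0,0,1,0,0,0.3,0,0,0,1,0,0,0.3,0,0,0,0.5,0,0,0.3]'

```text
clock: 23.6
position: [0.4183, 0.2924, 0.0483]
tool_rot: [0.691, 0.149, 0.691, -0.149]
force: [-0.6, 1.4, 0.8]
finger_gap: 0.0596
```

```bash
python3 - <<'E'
from h import *
show()
E
```

```text
t 23.6 p [0.4183 0.2924 0.0483] x [-0.  0. -1.] z [ 0.911 -0.412 -0.   ] zyaw -24.34 F [-0.6  1.4  0.8] M [-0.04 -0.01 -0.  ] gap 0.0596 j [-0.66  0.91 -0.03  1.89  0.07  0.34 -1.17]
```

>>> send_rows --moves '[0,0,0,0,0,0,0.9,0,0,0,0,0,0,0.9,0,0,0,0,0,0,0.9,0,0,0,0,0,0,0.9]' --newtons 25

```text
clock: 24.0
position: [0.4187, 0.2922, 0.0484]
tool_rot: [0.692, 0.148, 0.691, -0.148]
force: [3.0, -1.3, 2.8]
finger_gap: 0.0291
```

```bash
python3 - <<'E'
from h import *
show()
E
```

```text
t 24.0 p [0.4187 0.2922 0.0484] x [ 0.  0. -1.] z [ 0.912 -0.41   0.   ] zyaw -24.18 F [ 3.  -1.3  2.8] M [-0.31 -0.6  -0.03] gap 0.0291 j [-0.66  0.91 -0.03  1.89  0.07  0.34 -1.16]
```

>>> send_rows --moves '[0,0,0.04,0,0,0,0.9,0,0,0,0,0,0,0.9]'

```text
clock: 24.2
position: [0.419, 0.2921, 0.0484]
tool_rot: [0.691, 0.148, 0.692, -0.148]
force: [-0.6, 0.5, 4.4]
finger_gap: 0.0297
```

```bash
python3 - <<'E'
from h import *
show()
E
```

```text
t 24.2 p [0.419  0.2921 0.0484] x [-0.  0. -1.] z [ 0.912 -0.41  -0.   ] zyaw -24.18 F [-0.6  0.5  4.4] M [ 0.08  0.24 -0.01] gap 0.0297 j [-0.65  0.91 -0.03  1.89  0.07  0.34 -1.16]
```

>>> send_rows --moves '[0,0,0,0,0,0,0.3,0,0,0,0,0,0,0.3,0,0,0,-1,0,0,0.3,0,0,0,-1,0,0,0.3,0,0,0,-1,0,0,0.3,0,0,0,-1,0,0,0.3,0,0,0,-1,0,0,0.3,0,0,0,-1,0,0,0.3,0,0,0,-1,0,0,0.3,0,0,0,-1,0,0,0.3]'

```text
clock: 25.2
position: [0.4191, 0.292, 0.0483]
tool_rot: [0.705, -0.049, 0.705, 0.049]
force: [-0.3, -0.2, -0.0]
finger_gap: 0.0598
```

>>> send_rows --moves '[0,0,0,-1,0,0,0.3,0,0,0,-1,0,0,0.3,0,0,0,-1,0,0,0.3,0,0,0,-1,0,0,0.3,0,0,0,-1,0,0,0.3,0,0,0,-1,0,0,0.3,0,0,0,-1,0,0,0.3,0,0,0,-1,0,0,0.3,0,0,0,-1,0,0,0.3,0,0,0,-1,0,0,0.3]'

```text
clock: 26.2
position: [0.4191, 0.2919, 0.0483]
tool_rot: [0.646, -0.287, 0.646, 0.287]
force: [0.3, 0.2, -0.4]
finger_gap: 0.0595
```

>>> send_rows --moves '[0,0,0,-1,0,0,0.3,0,0,0,-1,0,0,0.3,0,0,0,-1,0,0,0.3,0,0,0,-1,0,0,0.3,0,0,0,-0.5,0,0,0.3]'

```text
clock: 26.7
position: [0.4191, 0.2919, 0.0483]
tool_rot: [0.593, -0.385, 0.593, 0.385]
force: [-0.3, 0.5, -0.7]
finger_gap: 0.0599
```

```bash
python3 - <<'E'
from h import *
show(); go([.4189,.2922,.048],65.7)
E
```

```text
t 26.7 p [0.4191 0.2919 0.0483] x [-0.  0. -1.] z [ 0.408  0.913 -0.   ] zyaw 65.93 F [-0.3  0.5 -0.7] M [-0.01 -0.05 -0.01] gap 0.0599 j [-0.47  0.93 -0.38  1.88  0.72  0.47 -0.21]
shift units [0.01 0.02 0.01]
turn units [ 0.06 -0.   -0.  ]
```

>>> send_rows --moves '[0,0,0,0,0,0,1,0,0,0,0,0,0,1,0,0,0,0,0,0,1,0,0,0,0,0,0,1,0,0,0,0,0,0,1]' --newtons 60

```text
clock: 27.2
position: [0.4191, 0.292, 0.0485]
tool_rot: [0.594, -0.384, 0.594, 0.384]
force: [-0.5, -0.4, 4.3]
finger_gap: 0.0091
```

```bash
python3 - <<'E'
from h import *
show()
E
```

```text
t 27.2 p [0.4191 0.292  0.0485] x [ 0.  0. -1.] z [0.41  0.912 0.   ] zyaw 65.77 F [-0.5 -0.4  4.3] M [-0.13  0.14 -0.  ] gap 0.0091 j [-0.47  0.93 -0.38  1.88  0.72  0.47 -0.21]
```

>>> send_rows --moves '[-0.5,0,0,0,0,0,1,-0.5,0,0,0,0,0,1,-1,0,0,0,0,0,1,-1,0,0,0,0,0,1,-1,0,0,0,0,0,1,-1,0,0,0,0,0,1,-1,0,0,0,0,0,1,-1,0,0,0,0,0,1]'

```text
clock: 28.0
position: [0.4188, 0.2918, 0.1901]
tool_rot: [0.594, -0.384, 0.594, 0.384]
force: [0.4, -0.1, -0.7]
finger_gap: 0.009
```

```bash
python3 - <<'E'
from h import *
show(); go([.4858,-.0283,.188],65.8)
im,d=cams.get_image("scene");crop(im,150,130,300,310,4,"s9c.png")
E
```

```text
t 28.0 p [0.4188 0.2918 0.1901] x [-0.  0. -1.] z [0.41  0.912 0.   ] zyaw 65.8 F [ 0.4 -0.1 -0.7] M [-0.03  0.01  0.05] gap 0.009 j [-0.36  0.72 -0.58  1.77  0.51  0.82 -0.03]
shift units [  0.1   -9.62 -13.23]
turn units [ 0.  0. -0.]
```

View pics/s9c.png

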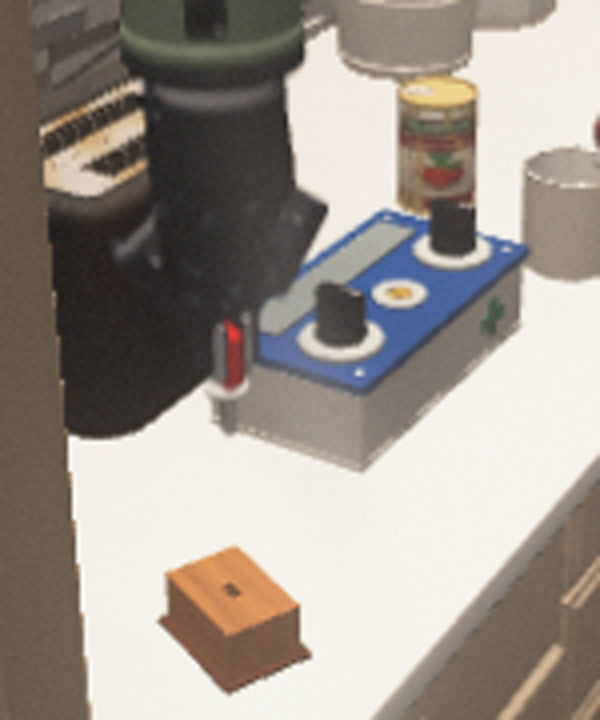

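The key is gripped upright: its head is at (230,355) in the crop, with the blade below the white collar, and the stand is empty. I'll carry it to the lock.

>>> send_rows --moves '[0,-0.69,-0.95,0,0,0,1,0,-0.69,-0.95,0,0,0,1,0,-0.69,-0.95,0,0,0,1,0,-0.69,-0.95,0,0,0,1,0,-0.69,-0.95,0,0,0,1,0,-0.69,-0.95,0,0,0,1,0,-0.69,-0.95,0,0,0,1,0,-0.69,-0.95,0,0,0,1,0,-0.69,-0.95,0,0,0,1,0,-0.69,-0.95,0,0,0,1]'

```text
clock: 29.05
position: [0.467, 0.0611, 0.189]
tool_rot: [0.594, -0.384, 0.594, 0.384]
force: [0.3, 0.4, -0.1]
finger_gap: 0.0094
```

>>> send_rows --moves '[0,-0.69,-0.95,0,0,0,1,0,-0.69,-0.95,0,0,0,1,0,-0.69,-0.95,0,0,0,1,0,-0.65,-0.88,0,0,0,1,0,0,0,-1,0,0,1,0,0,0,-1,0,0,1,0,0,0,-1,0,0,1,0,0,0,-1,0,0,1,0,0,0,-1,0,0,1,0,0,0,-1,0,0,1]'

```text
clock: 30.05
position: [0.4858, -0.0283, 0.189]
tool_rot: [0.5, -0.5, 0.5, 0.5]
force: [0.4, -1.4, -0.7]
finger_gap: 0.0088
```

```bash
python3 - <<'E'
from h import *
show(); go([.4858,-.0283,.120],89.6)
im,d=cams.get_image("scene");crop(im,200,110,300,230,5,"s10c.png")
E
```

```text
t 30.05 p [ 0.4858 -0.0283  0.189 ] x [ 0. -0. -1.] z [ 0.001  1.    -0.   ] zyaw 89.96 F [ 0.4 -1.4 -0.7] M [-0.01  0.01 -0.01] gap 0.0088 j [ 0.41  0.73 -0.77  1.84  0.67  0.84  0.88]
shift units [3.45 0.   0.  ]
turn units [ 0.09 -0.    0.  ]
```

View pics/s10c.png

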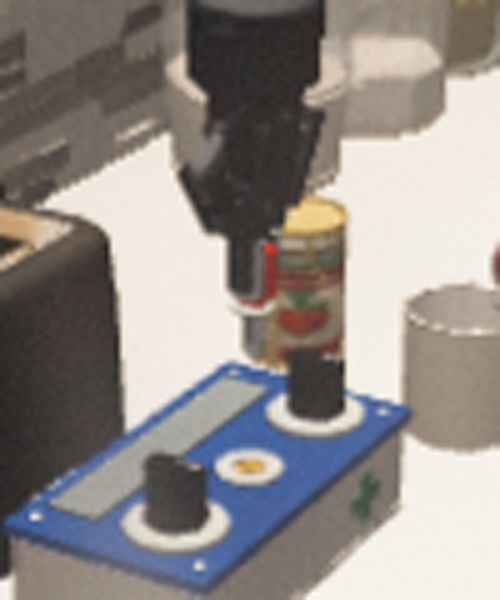

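>>> send_rows --moves '[0.9,0,0,0,0,0,1,0.9,0,0,0,0,0,1,0.9,0,0,0,0,0,1,0.65,0,0,0,0,0,1,0.2,0,0,0,0,0,1,0.1,0,0,0,0,0,1,0.1,0,0,0,0,0,1]'

```text
clock: 30.8
position: [0.4863, -0.0283, 0.1139]
tool_rot: [0.501, -0.499, 0.501, 0.499]
force: [-0.1, -0.5, -0.4]
finger_gap: 0.0093
```

```bash
python3 - <<'E'
from h import *
show(); go([.4858,-.0283,.110],89.6)
E
```

```text
t 30.8 p [ 0.4863 -0.0283  0.1139] x [ 0.001 -0.    -1.   ] z [ 0.004  1.    -0.   ] zyaw 89.76 F [-0.1 -0.5 -0.4] M [-0.    0.   -0.01] gap 0.0093 j [ 0.34  0.84 -0.65  1.92  0.82  0.67  0.74]
shift units [ 0.19  0.03 -0.  ]
turn units [ 0.04 -0.    0.01]
```

>>> send_rows --moves '[0.1,0,0,0,0,0,1,0.1,0,0,0,0,0,1,0.1,0,0,0,0,0,1,0.1,0,0,0,0,0,1,0.1,0,0,0,0,0,1]'

```text
clock: 31.3
position: [0.4861, -0.0282, 0.1032]
tool_rot: [0.501, -0.499, 0.501, 0.499]
force: [-0.0, -0.9, -0.1]
finger_gap: 0.0091
```

```bash
python3 - <<'E'
from h import *
show()
E
```

```text
t 31.3 p [ 0.4861 -0.0282  0.1032] x [ 0.  0. -1.] z [0.004 1.    0.   ] zyaw 89.8 F [-0.  -0.9 -0.1] M [ 0.   -0.01  0.01] gap 0.0091 j [ 0.33  0.86 -0.63  1.93  0.84  0.64  0.72]
```

>>> send_rows --moves '[0.08,0,0,1,0,0,1,0.08,0,0,-1,0,0,1,0.08,0,0,-1,0,0,1,0.08,0,0,1,0,0,1,0.08,0,0,1,0,0,1,0.08,0,0,-1,0,0,1,0.08,0,0,-1,0,0,1,0.08,0,0,1,0,0,1]'

```text
clock: 32.1
position: [0.4866, -0.028, 0.0907]
tool_rot: [0.501, -0.5, 0.5, 0.5]
force: [0.7, 0.4, 4.3]
finger_gap: 0.009
```

```bash
python3 - <<'E'
from h import *
show()
E
```

```text
t 32.1 p [ 0.4866 -0.028   0.0907] x [ 0.001  0.001 -1.   ] z [0.001 1.    0.001] zyaw 89.95 F [0.7 0.4 4.3] M [ 0.16 -0.26  0.03] gap 0.009 j [ 0.32  0.88 -0.61  1.94  0.87  0.61  0.7 ]
```

>>> send_rows --moves '[0.08,0,0,1,0,0,1,0.08,0,0,-1,0,0,1,0.08,0,0,-1,0,0,1,0.08,0,0,1,0,0,1]'

```text
clock: 32.5
position: [0.487, -0.0279, 0.086]
tool_rot: [0.501, -0.501, 0.499, 0.499]
force: [-15.5, -2.8, 89.5]
finger_gap: 0.0088
```

```bash
python3 - <<'E'
from h import *
show()
im,d=cams.get_image("scene");crop(im,200,110,300,230,5,"s11c.png")
E
```

```text
t 32.5 p [ 0.487  -0.0279  0.086 ] x [ 0.003 -0.    -1.   ] z [ 0.001  1.    -0.   ] zyaw 89.96 F [-15.5  -2.8  89.5] M [-0.81  3.42  0.31] gap 0.0088 j [ 0.32  0.88 -0.6   1.94  0.89  0.6   0.69]
```

View pics/s11c.png

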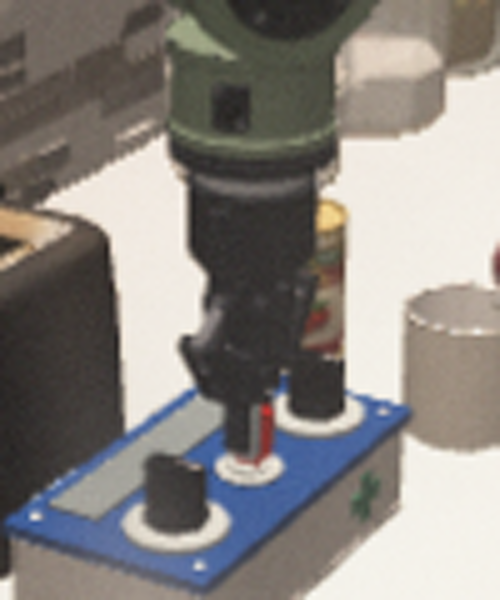

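Collar contact: TCP 0.086 against the expected 0.0865. I'll ease the push.

>>> send_rows --moves '[-0.07,0,0,0,0,0,1,0,0,0,0,0,0,1]'

```text
clock: 32.75
position: [0.4869, -0.0279, 0.0862]
tool_rot: [0.502, -0.5, 0.5, 0.499]
force: [-0.5, -0.4, 21.5]
finger_gap: 0.0093
```

```bash
python3 - <<'E'
from h import *
show()
E
```

```text
t 32.75 p [ 0.4869 -0.0279  0.0862] x [ 0.002  0.    -1.   ] z [0.003 1.    0.   ] zyaw 89.8 F [-0.5 -0.4 21.5] M [ 0.01  0.06 -0.03] gap 0.0093 j [ 0.32  0.88 -0.6   1.94  0.88  0.6   0.69]
```

>>> send_rows --moves '[-0.01,0,0,1,0,0,1,0,0,0,1,0,0,1,0,0,0,1,0,0,1,0,0,0,1,0,0,1,0,0,0,1,0,0,1,0,0,0,1,0,0,1,0,0,0,1,0,0,1,0,0,0,1,0,0,1]' --newtons 90

```text
clock: 33.55
position: [0.4869, -0.0282, 0.0862]
tool_rot: [0.62, -0.341, 0.619, 0.341]
force: [0.5, -0.1, 14.6]
finger_gap: 0.0091
```

```bash
python3 - <<'E'
from h import *
show()
E
```

```text
t 33.55 p [ 0.4869 -0.0282  0.0862] x [ 0.002  0.    -1.   ] z [0.535 0.845 0.001] zyaw 57.65 F [ 0.5 -0.1 14.6] M [-0.22 -0.42  0.15] gap 0.0091 j [ 0.24  0.85 -0.45  1.94  0.74  0.51  0.27]
```

>>> send_rows --moves '[0,0,0,1,0,0,1,0,0,0,1,0,0,1,0,0,0,1,0,0,1,0,0,0,1,0,0,1,0,0,0,1,0,0,1,0,0,0,1,0,0,1,0,0,0,1,0,0,1,0,0,0,1,0,0,1]'

```text
clock: 34.35
position: [0.4869, -0.0282, 0.0862]
tool_rot: [0.69, -0.157, 0.689, 0.157]
force: [0.6, -1.1, 13.7]
finger_gap: 0.0087
```

```bash
python3 - <<'E'
from h import *
show()
E
```

```text
t 34.35 p [ 0.4869 -0.0282  0.0862] x [ 0.002  0.    -1.   ] z [0.901 0.433 0.002] zyaw 25.65 F [ 0.6 -1.1 13.7] M [-0.2  -0.38  0.19] gap 0.0087 j [ 0.16  0.84 -0.31  1.95  0.55  0.44 -0.11]
```

>>> send_rows --moves '[0,0,0,1,0,0,1,0,0,0,1,0,0,1,0,0,0,1,0,0,1,0,0,0,1,0,0,1,0,0,0,1,0,0,1,0,0,0,1,0,0,1,0,0,0,1,0,0,1]'

```text
clock: 35.05
position: [0.4869, -0.0282, 0.0862]
tool_rot: [0.708, 0.015, 0.706, -0.014]
force: [1.3, -0.4, 13.5]
finger_gap: 0.009
```

```bash
python3 - <<'E'
from h import *
show()
E
```

```text
t 35.05 p [ 0.4869 -0.0282  0.0862] x [ 0.002  0.    -1.   ] z [ 0.999 -0.041  0.002] zyaw -2.35 F [ 1.3 -0.4 13.5] M [-0.18 -0.3   0.19] gap 0.009 j [ 0.1   0.83 -0.19  1.95  0.36  0.4  -0.41]
```

>>> send_rows --moves '[0,0,0,1,0,0,1,0,0,0,0.7,0,0,1,0,0,0,0.3,0,0,1]'

```text
clock: 35.35
position: [0.4869, -0.0282, 0.0862]
tool_rot: [0.705, 0.064, 0.704, -0.063]
force: [1.6, -0.1, 14.8]
finger_gap: 0.0087
```

```bash
python3 - <<'E'
from h import *
show()
E
```

```text
t 35.35 p [ 0.4869 -0.0282  0.0862] x [ 0.002 -0.    -1.   ] z [ 0.984 -0.179  0.002] zyaw -10.3 F [ 1.6 -0.1 14.8] M [-0.26 -0.38  0.17] gap 0.0087 j [ 0.08  0.83 -0.16  1.95  0.31  0.39 -0.49]
```

>>> send_rows --moves '[0,0,0,0.5,0,0,1,0,0,0,0,0,0,1]'

```text
clock: 35.55
position: [0.487, -0.0282, 0.0862]
tool_rot: [0.704, 0.076, 0.702, -0.075]
force: [1.3, -1.0, 15.7]
finger_gap: 0.0087
```

```bash
python3 - <<'E'
from h import *
show()
E
```

```text
t 35.55 p [ 0.487  -0.0282  0.0862] x [ 0.002 -0.    -1.   ] z [ 0.977 -0.212  0.002] zyaw -12.27 F [ 1.3 -1.  15.7] M [-0.24 -0.35  0.04] gap 0.0087 j [ 0.07  0.83 -0.15  1.95  0.29  0.38 -0.51]
```

>>> send_rows --moves '[0,0,0,0.5,0,0,1,0,0,0,0,0,0,1]'

```text
clock: 35.75
position: [0.487, -0.0282, 0.0862]
tool_rot: [0.702, 0.088, 0.701, -0.088]
force: [0.3, -1.0, 14.8]
finger_gap: 0.0084
```

```bash
python3 - <<'E'
from h import *
show()
im,d=cams.get_image("scene");crop(im,200,110,300,230,5,"s12c.png")
im,d=cams.get_image("top");crop(im,190,150,290,240,6,"t12c.png")
show()
E
```

```text
t 35.75 p [ 0.487  -0.0282  0.0862] x [ 0.002  0.    -1.   ] z [ 0.969 -0.246  0.002] zyaw -14.26 F [ 0.3 -1.  14.8] M [-0.2  -0.37  0.03] gap 0.0084 j [ 0.07  0.83 -0.14  1.95  0.28  0.38 -0.53]
t 35.85 p [ 0.487  -0.0282  0.0862] x [ 0.002  0.    -1.   ] z [ 0.969 -0.245  0.002] zyaw -14.2 F [ 0.4  0.1 16. ] M [-0.19 -0.33  0.03] gap 0.009 j [ 0.07  0.83 -0.14  1.95  0.28  0.38 -0.53]
```

View pics/s12c.png

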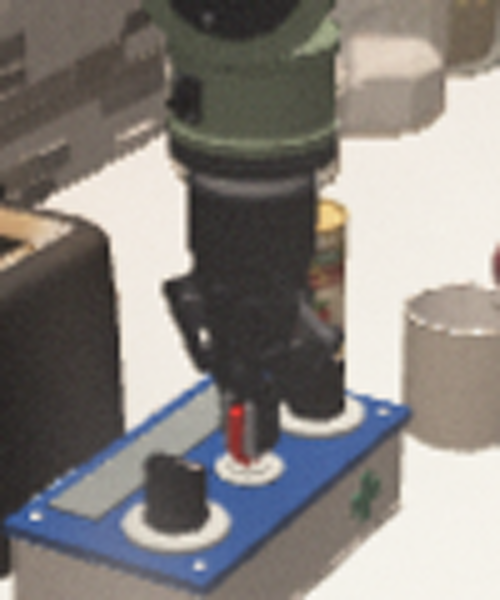

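View pics/t12c.png

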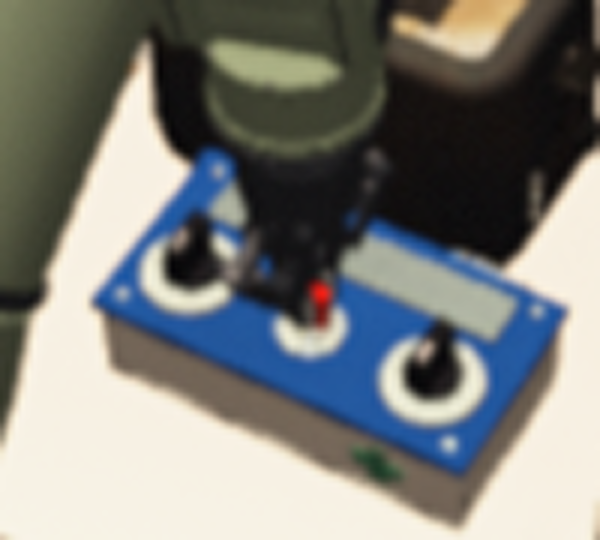

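>>> send_rows --moves '[0,0,0,0.5,0,0,1,0,0,0,0,0,0,1]'

```text
clock: 36.05
position: [0.487, -0.0282, 0.0862]
tool_rot: [0.701, 0.1, 0.699, -0.1]
force: [1.9, -0.1, 15.8]
finger_gap: 0.0089
```

```bash
python3 - <<'E'
from h import *
show()
E
```

```text
t 36.05 p [ 0.487  -0.0282  0.0862] x [ 0.002  0.    -1.   ] z [ 0.96  -0.28   0.002] zyaw -16.26 F [ 1.9 -0.1 15.8] M [-0.19 -0.36  0.18] gap 0.0089 j [ 0.07  0.83 -0.13  1.95  0.26  0.38 -0.55]
```

>>> send_rows --moves '[0,0,0,0.5,0,0,1,0,0,0,0,0,0,1]'

```text
clock: 36.25
position: [0.4869, -0.0282, 0.0862]
tool_rot: [0.699, 0.112, 0.697, -0.112]
force: [2.9, -0.2, 14.9]
finger_gap: 0.0088
```

```bash
python3 - <<'E'
from h import *
show()
im,d=cams.get_image("scene");crop(im,225,170,275,220,12,"s13c.png")
E
```

```text
t 36.25 p [ 0.4869 -0.0282  0.0862] x [ 0.002 -0.    -1.   ] z [ 0.95  -0.313  0.002] zyaw -18.24 F [ 2.9 -0.2 14.9] M [-0.31 -0.38  0.36] gap 0.0088 j [ 0.06  0.82 -0.12  1.95  0.25  0.38 -0.57]
```

View pics/s13c.png

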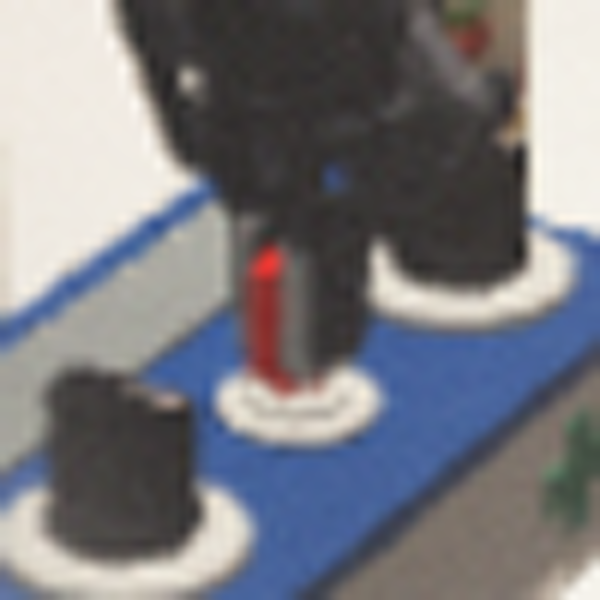

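>>> send_rows --moves '[0,0,0,0.5,0,0,1,0,0,0,0,0,0,1]'

```text
clock: 36.5
position: [0.4869, -0.0283, 0.0862]
tool_rot: [0.697, 0.124, 0.695, -0.124]
force: [1.7, -0.4, 15.4]
finger_gap: 0.0089
```

```bash
python3 - <<'E'
from h import *
show()
E
```

```text
t 36.5 p [ 0.4869 -0.0283  0.0862] x [ 0.002 -0.    -1.   ] z [ 0.938 -0.346  0.002] zyaw -20.25 F [ 1.7 -0.4 15.4] M [-0.48 -0.36  0.33] gap 0.0089 j [ 0.06  0.82 -0.12  1.95  0.23  0.38 -0.59]
```

>>> send_rows --moves '[0,0,0,0.5,0,0,1,0,0,0,0,0,0,1]'

```text
clock: 36.7
position: [0.4869, -0.0284, 0.0862]
tool_rot: [0.695, 0.136, 0.693, -0.136]
force: [2.6, -2.4, 15.2]
finger_gap: 0.009
```

```bash
python3 - <<'E'
from h import *
show()
E
```

```text
t 36.7 p [ 0.4869 -0.0284  0.0862] x [ 0.002 -0.    -1.   ] z [ 0.926 -0.378  0.002] zyaw -22.24 F [ 2.6 -2.4 15.2] M [-0.7  -0.38  0.47] gap 0.009 j [ 0.05  0.82 -0.11  1.95  0.22  0.38 -0.61]
```

>>> send_rows --moves '[0,0,0,0.5,0,0,1,0,0,0,0,0,0,1]'

```text
clock: 36.9
position: [0.4869, -0.0284, 0.0862]
tool_rot: [0.692, 0.148, 0.691, -0.148]
force: [1.5, -3.1, 15.2]
finger_gap: 0.0089
```

```bash
python3 - <<'E'
from h import *
show()
im,d=cams.get_image("scene");crop(im,225,170,275,220,12,"s14c.png")
im,d=cams.get_image("top");crop(im,220,185,260,215,16,"t14c.png")
show()
E
```

```text
t 36.9 p [ 0.4869 -0.0284  0.0862] x [ 0.002 -0.    -1.   ] z [ 0.912 -0.41   0.002] zyaw -24.22 F [ 1.5 -3.1 15.2] M [-0.72 -0.39  0.68] gap 0.0089 j [ 0.05  0.82 -0.1   1.95  0.21  0.37 -0.63]
t 37.0 p [ 0.4869 -0.0284  0.0862] x [ 0.002 -0.    -1.   ] z [ 0.912 -0.409  0.002] zyaw -24.16 F [ 2.2 -1.7 14.6] M [-0.63 -0.34  0.68] gap 0.0087 j [ 0.05  0.82 -0.1   1.95  0.21  0.37 -0.63]
```

View pics/s14c.png

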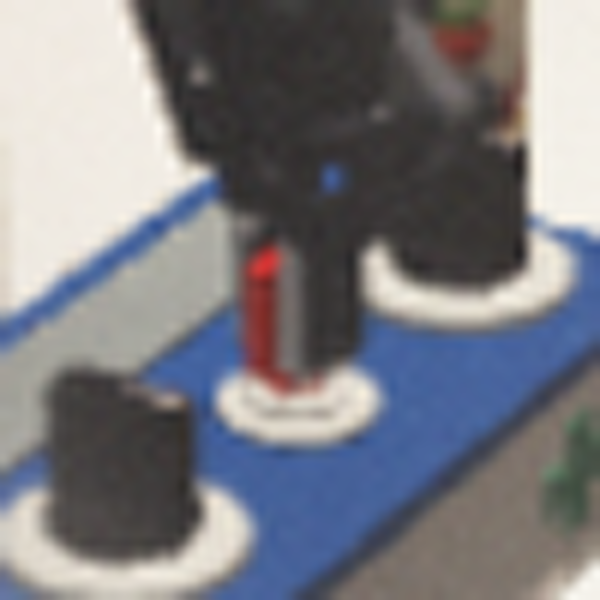

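View pics/t14c.png

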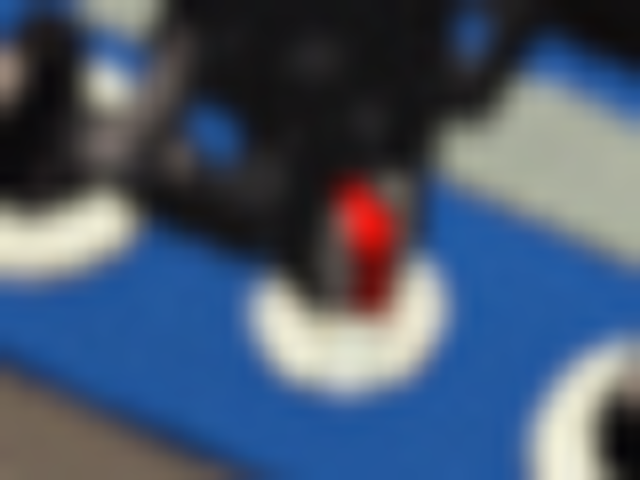

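>>> send_rows --moves '[0,0,0,0,0,0,1,0,0,0,0,0,0,1,0,0,0,0,0,0,1,0,0,0,0,0,0,1,0,0,0,0,0,0,1,0,0,0,0,0,0,1]'

```text
clock: 37.6
position: [0.4869, -0.0284, 0.0863]
tool_rot: [0.692, 0.148, 0.691, -0.148]
force: [1.8, -2.2, 16.2]
finger_gap: 0.0087
```

```bash
python3 - <<'E'
from h import *
show()
a=np.load("top7.npz");b=cams.get_image("top");C=cloud("top",b[1])
for u,v in[(222,192),(262,211)]:
    w=C[v-11:v+11,u-11:u+11].reshape(-1,3);p=w[(w[:,2]>.11)&(w[:,2]<.120)][:,:2]
    c=p-np.median(p,0);c=c[np.linalg.norm(c,axis=1)<.022];c-=c.mean(0);V=np.linalg.svd(c)[2];print(len(c),np.degrees(np.arctan2(V[0,1],V[0,0])))
E
```

```text
t 37.6 p [ 0.4869 -0.0284  0.0863] x [ 0.002 -0.    -1.   ] z [ 0.912 -0.409  0.002] zyaw -24.16 F [ 1.8 -2.2 16.2] M [-0.66 -0.33  0.66] gap 0.0087 j [ 0.05  0.82 -0.1   1.95  0.21  0.37 -0.63]
34 176.47102939323446
33 175.0360352217106
```

```bash
python3 - <<'E'
from plant import ctrl
print(ctrl.finish_job())
E
```

```text
the job is handed in; nothing more can be done
None
```

I turned both knobs anticlockwise to their stops, then seated the key fully in the lock and turned it clockwise to its stop. I handed the job in at about 37.7 s with the gripper still holding the key turned at 90 N.

**Knobs:** each turn ended against a firm stop, at about 1 N m. In the pictures afterwards both bars lie along the box's x axis to within about 5°, though that angle reading is noisy.

**Key in the lock:** the key went past both pins while I rocked it, and the collar came down on the rim. The tool stopped at 86.0 mm, where I expected 86.5 mm. The seating push peaked at 89 N at the wrist, under the 120 N limit, and I eased it straight away to about 15 N.

**Key turned:** the last hold was steady for 0.7 s at about 0.67 N m, well above the spring's 0.02 to 0.09 N m.

**Checks that did not agree cleanly:**
- **Late stop:** the lock's stop came gradually, and later than I expected. The gripper turned about 114°, against roughly 100° for a quarter turn plus play. Partway through, near 102 to 104°, the torque dropped briefly to 0.03 N m before climbing. I took the extra as give in the fingers and play in the keyway, but I could not see the plug itself.
- **Camera offset:** the camera positions sat about 3 mm off in y from where the gripper found the knobs, so I aimed by the gripper's readings.

I did not touch the mug, the can or the onion.

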